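# Run the foyer UV sanitiser

## Robot

A 6-joint arm with a two-finger parallel gripper is mounted at the origin on the work surface. World frame = base frame: x ahead of the robot, y to its left, z up, the work surface at z = 0. Lengths are in m, angles in rad, forces in N, time in s.
With the tool pointing down it reaches from about 0.35 to 0.975 m from the base axis. Payload 4.9 kg.
Tool frame: the origin (TCP) lies midway between the tips of the shut fingers; the grasp point (between the pads) lies 19 mm behind it; z points along the fingers, y is the direction in which the jaws open and shut (so a half turn about z gives the same grasp; the last joint's range is limited). The gripper opens to 85 mm and grips with 20 to 120 N. Pads are 22 mm wide; open, the fingers measure 114 mm over their backs; the gripper's body (76 mm by 85 mm) begins 54 mm behind the grasp point. The pads swing forward as they close: fully open they stand 13 mm farther back than shut.
Start: joints at [1.211, 0.053, 1.613, -0, 1.476, -0.119], TCP at [0.149, 0.607, 0.231] pointing down, gripper open.
Joint ranges: [-3.01, 3.01], [-1.01, 2.22], [0.06, 2.58], [-1.02, 4.17], [0.09, 2.62], [-3.14, 3.14]. Speed limits (rad/s): [2.57, 2.57, 3.14, 3.14, 3.14, 3.14].

## Interface

Orientations are given as a rotation vector (axis times angle).
In Python, from station import ctrl gives the robot as it stands.
- The arm moves only by the tool apply_moves, never from a script. Its argument "rows" is a list of rows, each a list of 6 numbers: the shift along the tool's x, y, z in cm, then the turn, a rotation vector about the tool's x, y, z in units of 5 degrees (1.0 is 5 degrees). In form: [[x, y, z, rx, ry, rz], ...]. A call has 1 to 20 rows; each row is the pose to reach, as a shift and turn from the pose measured when the call began, along the tool's axes at that moment; what a row does not reach only later rows make up. A row lasts 1/10 s, in which the tool goes at most 50 mm and 8.59 degrees, less where a joint would pass 70% of its speed; a pose out of reach is approached as far as the arm can. A call with a gripper value outside its range is refused whole. "grip" is the closure, from 0 (fully open) to 1 (shut), set as the call begins (left out, the last holds). The fingers move at their own pace and stop on an object; "squeeze" is the grip in N (left out, the last holds). Time passes only in rows, so rows that repeat a pose let the fingers close. It gives the time, the measured TCP pose, the force and the opening at its end, in the units of the state.
- ctrl.get_obs(): the state, without advancing time (a new reading comes with each control period).
- ctrl.get_image(name): name is "scene" or "top"; returns a dict with "color" (420x560x3 uint8, blue, green, red), "mtx" (3x3 intrinsics, pixels), "rvec" (rotation vector, rad) and "tvec" (3), from world to camera coordinates, as OpenCV has them. Camera axes: x right, y down, z forward; pixel columns grow to the right and rows downward; lengths in m; the calibration is good to about 2 mm. A picture is of the moment at which its call begins. There is no depth.
- ctrl.finish_job(): hands the job in, once; it reports no verdict.
The state is a dict: "t": time; "q": joint angles; "dq": joint speeds; "effort": joint torques, N m; "tool_pos": TCP position; "tool_rot": TCP orientation; "contact_force": force on the tool from outside, world axes, zero at the start; "wrist_torque": the same for the moment, N m; "opening": finger opening in m.
Only numpy, scipy, OpenCV 4.12 (cv2) and the standard library are available. Lean on these libraries where they do the work, as an engineer would, in place of code of your own. Each camera call takes 0.05 s, during which the arm holds its last target.

## Task

Run the UV sanitiser on the foyer ledge: first turn its dial back to off (the red tick), and only then pull the drawer fully out, move the clean white remote from it into the square glass tray, and lay every pocket item from the left of the ledge (phone, spectacle case, gate opener, car key fob, whichever are there) flat and side by side on the drawer floor. Then push the drawer fully shut and turn the dial so that its white pointer stands at the green set tab; the dial must stay off whenever the drawer is open. Grip the delicate items and the remote lightly and leave everything else where it stands.

Things in the scene. Friction and masses are not known exactly. Their poses are not given: they have to be found in the camera images.
- phone: Mobile phone, 130 x 62 x 12 mm, black bumper case, dark blue glass screen upward, about 160 g. Lies flat on the ledge's left part; not always there (then None). Origin: centre of its underside; x along its length, y across, z up. Delicate: finger forces on it, both added up, must stay below 90 N; 20 to 25 N a finger holds it.
- spec_case: Spectacle case, 130 x 50 x 34 mm, dark teal hard shell with a brass seam, about 120 g. Lies flat on the ledge's left part; not always there (then None). Origin: centre of its underside; x along its length, y across, z up. Delicate: finger forces on it, both added up, must stay below 90 N; 20 to 25 N a finger holds it.
- gate_remote: Gate opener, 96 x 42 x 20 mm, grey with a blue and a yellow button, about 70 g. Lies flat on the ledge's left part; not always there (then None). Origin: centre of its underside; x along its length, y across, z up. Delicate: finger forces on it, both added up, must stay below 90 N; 20 to 25 N a finger holds it.
- car_fob: Car key fob, 80 x 44 x 18 mm, dark red with black buttons and a small flat steel ring at its -x end, about 70 g. Lies flat on the ledge's left part; not always there (then None). Origin: centre of its underside; x along its length, y across, z up. Delicate: finger forces on it, both added up, must stay below 90 N; 20 to 25 N a finger holds it.
- remote: White plastic remote, 150 x 44 x 20 mm, about 110 g, already sanitised; at the start flat in the shut drawer, roughly across it (along the drawer's y). Origin: centre of its underside; x along its length, y across, z up. Delicate: finger forces on it, both added up, must stay below 90 N; 20 to 25 N a finger holds it.
- glass_tray: Square pale-green glass tray, 190 x 190 x 22 mm, open on top; walls and floor 5 mm thick, inside 180 x 180 mm. About 0.9 kg, stands loose at the right. Origin: centre of its underside; x and y along its sides, z up.
- sanitiser: White UV sanitiser cabinet with one drawer, fixed; 340 mm wide, 130 high. Origin: on the ledge under its middle; x points to its back (away from the robot, yaw up to 0.1 rad either way), y to its left, z up. Casing from x = -0.108 to 0.120; the drawer front, 12 mm thick, covers its face when shut. The dial stands on its flat top, axis at x = -0.047, y = 0.085.
- drawer (a joint): How far the steel drawer is pulled out towards the robot (along the cabinet's -x), m: 0 shut, 0.17 at its stop. It stays where it is left; sliding it takes about 2 N.
- drawer_floor (a point): Centre of the drawer's inner floor, on its surface, 31 mm above the ledge; moves with the drawer, axes as the cabinet's. Floor: 94 mm each way along x, 150 mm each way along y. Side and back walls 5 mm thick, 45 mm high above the floor; front 12 mm thick, 86 mm high above it. Fully out, the floor is uncovered from x = -0.094 to +0.076.
- drawer_handle (a point): Middle of the drawer's steel handle bar: along the cabinet's y, 120 mm long, 11 mm thick, 106 mm above the ledge, centre line 35 mm in front of the drawer front; can be pinched from above (fingers closing along x). Moves with the drawer.
- dial (a joint): Lamp power dial, rad: 0 = off (red tick), at its stop; grows clockwise seen from above, up to 4.71 (other stop), over 11 ticks 0.471 apart. It turns lightly (0.05 N m) and stays where it is left. While it is above zero the lamp is on.
- dial_grip (a point): On the dial's axis, 166 mm above the ledge, the height to grip. Black bar knob 56 mm long, 14 wide, 144 to 176 mm above the ledge; under it a round skirt, radius 33 mm, top at 144 mm. x runs along the bar to the pointer end (white line), z up. At dial 0 the pointer stands 135 degrees counter-clockwise (from above) of the cabinet's x: towards the robot and left.
- dial_pointer (a point): Point on the pointer's line, 42 mm from the dial's axis, level with the tip of the green tab.
- set_tab (a joint): Angle of the green set tab, rad, on the same scale as the dial: the dial points at the tab when both joints read the same. Leave it as it is.
- tab_mark (a point): The green set tab, 15 x 8 mm, on the grey ring round the dial, 42 mm from the dial's axis; it marks the power wanted today.
- hex_dish: Hexagonal blue ceramic dish, 122 mm across, 30 mm high, with coins. Leave alone. Origin: centre of its underside.
- gel_bottle: Bottle of hand gel, 56 mm across, 130 mm high. Leave alone. Origin: centre of its underside.
- candle_cup: Terracotta cup, 76 mm across, 75 mm high. Leave alone. Origin: centre of its underside.

How it is judged:
On the way, in this order (a step that is already met when the one before it is completed fails the run):
1. the dial is turned back to off (within 7 degrees) while the drawer is shut (value of joint dial below 0.12 rad and value of joint drawer below 0.008 m), for 0.2 s.
2. the drawer is pulled out at least 140 mm (value of joint drawer above 0.14 m), for 0.2 s.
3. the remote lies in the glass tray and every present item lies flat on the drawer floor, all let go (x of remote in the frame of glass_tray between -0.075 and 0.075 m and y of remote in the frame of glass_tray between -0.075 and 0.075 m and z of remote in the frame of glass_tray between -0.006 and 0.013 m and angle between each of remote, phone, spec_case, gate_remote, car_fob's own z axis and vertical below 0.15 rad and x of phone in the frame of drawer_floor between -0.085 and 0.085 m and y of phone in the frame of drawer_floor between -0.135 and 0.135 m and z of phone in the frame of drawer_floor between -0.006 and 0.008 m and x of spec_case in the frame of drawer_floor between -0.085 and 0.085 m and y of spec_case in the frame of drawer_floor between -0.135 and 0.135 m and z of spec_case in the frame of drawer_floor between -0.006 and 0.008 m and x of gate_remote in the frame of drawer_floor between -0.085 and 0.085 m and y of gate_remote in the frame of drawer_floor between -0.135 and 0.135 m and z of gate_remote in the frame of drawer_floor between -0.006 and 0.008 m and x of car_fob in the frame of drawer_floor between -0.085 and 0.085 m and y of car_fob in the frame of drawer_floor between -0.135 and 0.135 m and z of car_fob in the frame of drawer_floor between -0.006 and 0.008 m and contact force between the fingers and phone below 0.1 N and contact force between the fingers and spec_case below 0.1 N and contact force between the fingers and gate_remote below 0.1 N and contact force between the fingers and car_fob below 0.1 N and contact force between the fingers and remote below 0.1 N), for 0.3 s.
4. the drawer is shut (within 8 mm) with the items in it and the dial still off (all of step 1 and x of phone in the frame of drawer_floor between -0.085 and 0.085 m and y of phone in the frame of drawer_floor between -0.135 and 0.135 m and z of phone in the frame of drawer_floor between -0.006 and 0.008 m and angle between each of phone, spec_case, gate_remote, car_fob's own z axis and vertical below 0.15 rad and x of spec_case in the frame of drawer_floor between -0.085 and 0.085 m and y of spec_case in the frame of drawer_floor between -0.135 and 0.135 m and z of spec_case in the frame of drawer_floor between -0.006 and 0.008 m and x of gate_remote in the frame of drawer_floor between -0.085 and 0.085 m and y of gate_remote in the frame of drawer_floor between -0.135 and 0.135 m and z of gate_remote in the frame of drawer_floor between -0.006 and 0.008 m and x of car_fob in the frame of drawer_floor between -0.085 and 0.085 m and y of car_fob in the frame of drawer_floor between -0.135 and 0.135 m and z of car_fob in the frame of drawer_floor between -0.006 and 0.008 m), for 0.2 s.
5. the dial's pointer stands at the green tab (within 6 degrees) (distance between dial_pointer and tab_mark below 0.0046 m), for 0.3 s.
At the end, for the whole second after the job is handed in: Drawer shut within 8 mm with every present item lying flat (within 8 mm of the floor, tilted less than 9 degrees) and side by side on its floor, the remote lying flat inside the glass tray, and the dial's pointer within 6 degrees of the green tab; everything at rest (distance between dial_pointer and tab_mark below 0.0046 m and value of joint drawer below 0.008 m and x of phone in the frame of drawer_floor between -0.085 and 0.085 m and y of phone in the frame of drawer_floor between -0.135 and 0.135 m and z of phone in the frame of drawer_floor between -0.006 and 0.008 m and angle between each of phone, spec_case, gate_remote, car_fob, remote's own z axis and vertical below 0.15 rad and x of spec_case in the frame of drawer_floor between -0.085 and 0.085 m and y of spec_case in the frame of drawer_floor between -0.135 and 0.135 m and z of spec_case in the frame of drawer_floor between -0.006 and 0.008 m and x of gate_remote in the frame of drawer_floor between -0.085 and 0.085 m and y of gate_remote in the frame of drawer_floor between -0.135 and 0.135 m and z of gate_remote in the frame of drawer_floor between -0.006 and 0.008 m and x of car_fob in the frame of drawer_floor between -0.085 and 0.085 m and y of car_fob in the frame of drawer_floor between -0.135 and 0.135 m and z of car_fob in the frame of drawer_floor between -0.006 and 0.008 m and x of remote in the frame of glass_tray between -0.075 and 0.075 m and y of remote in the frame of glass_tray between -0.075 and 0.075 m and z of remote in the frame of glass_tray between -0.006 and 0.013 m and velocity of joint dial between -0.05 and 0.05 rad/s and linear speed of each of phone, spec_case, gate_remote, car_fob, remote below 0.02 m/s); the robot touches nothing.
It fails at once if the drawer is more than 30 mm open while the dial is more than 14 degrees from off (value of joint dial above 0.25 rad and value of joint drawer above 0.03 m).
It fails at once if the gripper's contact force on the remote or a pocket item exceeds 90 N, both fingers added up (contact force between the fingers and phone above 90 N or contact force between the fingers and spec_case above 90 N or contact force between the fingers and gate_remote above 90 N or contact force between the fingers and car_fob above 90 N or contact force between the fingers and remote above 90 N).
It fails at once if the dish, gel bottle, cup or tray is moved more than 30 mm (distance of any of hex_dish, gel_bottle, candle_cup, glass_tray from where it was at the start of the episode above 0.03 m).
It fails at once if the green set tab is turned from where it was by more than about 4 degrees (relative to the cabinet) (distance of tab_mark from where it was at the start of the episode above 0.003 m).
Of phone, spec_case, gate_remote, car_fob only 2 to 3 are there at a start; the rules pass over those that are not, and their reading is None.
At some moment in a run one of phone, spec_case, gate_remote, car_fob may be knocked a few centimetres aside while the robot is not near it.
It also fails if it takes over 210 s, if anything falls off the work surface, if the arm or the gripper's body presses on something with over 40 N, if the wrist force passes 120 N, or if a joint passes its speed limit or range.

## Working session

There is one attempt and no reset: what is moved stays moved. The work goes in short steps, Python scripts to look and compute and a tool call to move; the robot and the scene stay as the last step left them, time stands still between calls to the robot, and variables do not carry over. Pictures are saved under pics/ and viewed, and the job is handed in when it is done.

Besides the shell and the picture viewer there is one more tool, called in YAML: its name, and indented under it one key for each argument. apply_moves: Moves the arm, as the interface text tells. Its arguments: {"type":"object","properties":{"rows":{"type":"array","items":{"type":"array","items":{"type":"number"}}},"grip":{"type":"number"},"squeeze":{"type":"number"}},"required":["rows"]}

```bash
ls; mkdir -p pics; python3 - <<'E'
from station import ctrl
import cv2,numpy as np
print(ctrl.get_obs())
for n in("scene","top"):
    i=ctrl.get_image(n);cv2.imwrite(f"pics/{n}0.png",i["color"]);print(n,i["mtx"],i["rvec"],i["tvec"])
E
```

```text
pics
{'t': 0.0, 'q': array([ 1.21099010e+00,  5.33478285e-02,  1.61426954e+00,  3.47708948e-05,
        1.47598732e+00, -1.19018452e-01]), 'dq': array([ 0.00126518,  0.00036547, -0.00037658, -0.0015731 ,  0.00015188,
       -0.00186911]), 'effort': array([-8.97542814e-04, -3.93701792e+01, -3.70173562e+01, -2.12835416e-04,
        7.50994252e-03,  6.25903382e-06]), 'tool_pos': array([0.14882816, 0.60639577, 0.23008322]), 'tool_rot': array([-3.77259162e-01, -3.11834279e+00,  3.05696480e-03]), 'contact_force': array([-0.61511666, -0.2676045 , -0.07129163]), 'wrist_torque': array([0.01544607, 0.03415463, 0.00950606]), 'opening': 0.08536418655452514}
scene [[478.87420178   0.         275.43856138]
 [  0.         478.87420178 214.65048971]
 [  0.           0.           1.        ]] [ 0.85221359  2.62558053 -0.99838874] [ 0.46491569 -0.13822311  1.76957521]
top [[513.54095696   0.         279.23230155]
 [  0.         513.54095696 210.74698022]
 [  0.           0.           1.        ]] [ 2.10779922 -2.15948563  0.14891515] [0.00538531 0.56878226 1.36542255]
```

View pics/scene0.png

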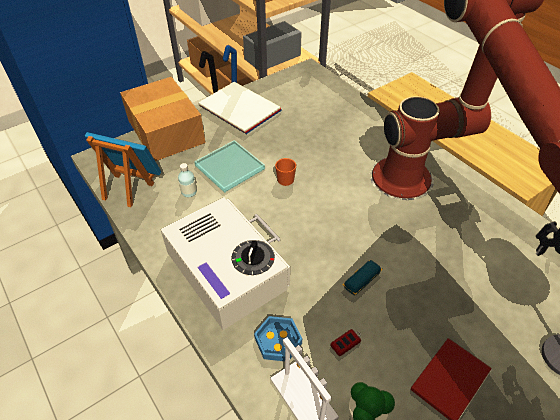

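View pics/top0.png

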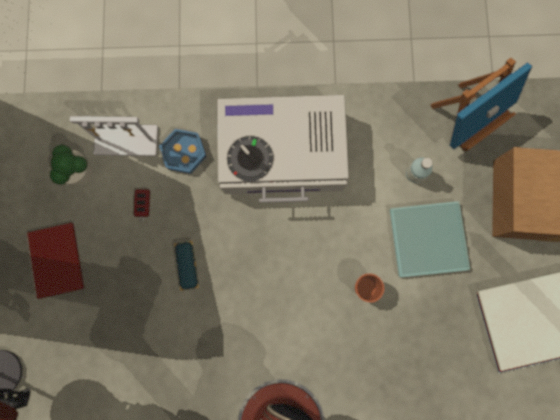

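Two pocket items are visible: the spectacle case at (187,265) and the fob at (142,203) in the top view. The cabinet is at (283,142), the tray at (430,239) and the cup at (370,288). Next I'll zoom in and measure.

```bash
cat > h.py <<'E'
from station import ctrl
import cv2,numpy as np
from scipy.spatial.transform import Rotation as R
def img(n,save=None):
    i=ctrl.get_image(n)
    if save: cv2.imwrite(f"pics/{save}.png",i["color"])
    return i
def ray(i,uv):
    Rm=cv2.Rodrigues(np.array(i["rvec"],float))[0];t=np.array(i["tvec"]).ravel()
    c=-Rm.T@t; d=Rm.T@np.linalg.solve(i["mtx"],np.array([uv[0],uv[1],1.]))
    return c,d/np.linalg.norm(d)
def onz(i,uv,z):
    c,d=ray(i,uv);return c+d*(z-c[2])/d[2]
def tri(i1,p1,i2,p2):
    c1,d1=ray(i1,p1);c2,d2=ray(i2,p2)
    s=np.linalg.lstsq(np.c_[d1,-d2],c2-c1,rcond=None)[0]
    a=c1+s[0]*d1;b=c2+s[1]*d2
    return (a+b)/2,np.linalg.norm(a-b)
def proj(i,P):
    return cv2.projectPoints(np.array(P,float).reshape(-1,3),np.array(i["rvec"],float),np.array(i["tvec"],float),i["mtx"],None)[0].reshape(-1,2)
def crop(i,x0,y0,x1,y1,f,name):
    c=cv2.resize(i["color"][y0:y1,x0:x1],None,fx=f,fy=f,interpolation=cv2.INTER_CUBIC);cv2.imwrite(f"pics/{name}.png",c)
def pose():
    o=ctrl.get_obs();return np.array(o["tool_pos"]),R.from_rotvec(o["tool_rot"]),o
def move(p,Rt):
    """numbers for a row to reach pose p, R (Rotation)"""
    p0,R0,o=pose()
    d=R0.inv().apply(np.array(p)-p0)*100
    r=(R0.inv()*Rt).as_rotvec()/np.deg2rad(5)
    print("row",np.round(np.r_[d,r],2))
def down(yaw):
    """tool down, jaw axis (y) at angle yaw from world x"""
    y=np.array([np.cos(yaw),np.sin(yaw),0]);z=np.array([0,0,-1.]);x=np.cross(y,z)
    return R.from_matrix(np.c_[x,y,z])
E
python3 - <<'E'
from h import *
t=img("top");s=img("scene")
crop(t,210,85,355,205,5,"t1");crop(t,120,180,210,300,5,"t2");crop(s,155,190,300,330,4,"s1");crop(s,310,240,400,370,4,"s2")
p,Rt,o=pose();print(o["t"],Rt.as_matrix())
E
```

```text
0.2 [[-9.71148164e-01  2.38476501e-01 -4.50537889e-04]
 [ 2.38476884e-01  9.71147380e-01 -1.24155173e-03]
 [ 1.41457779e-04 -1.31317355e-03 -9.99999128e-01]]
```

View pics/t1.png

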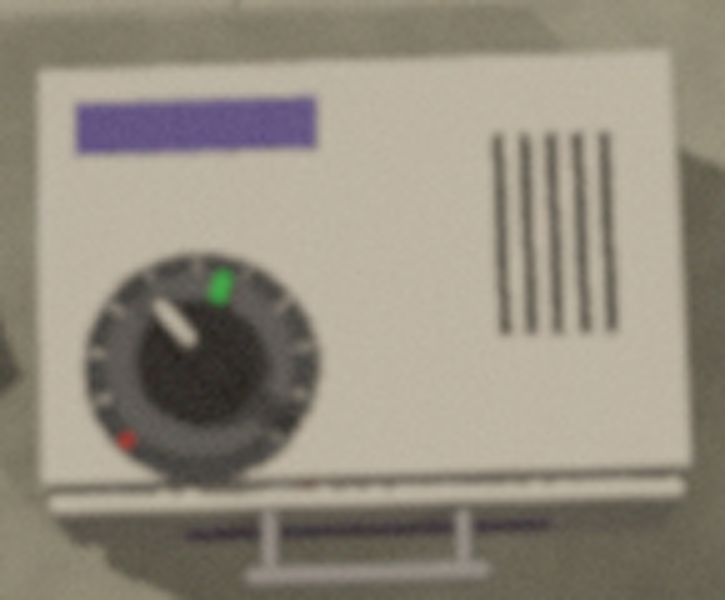

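View pics/s1.png

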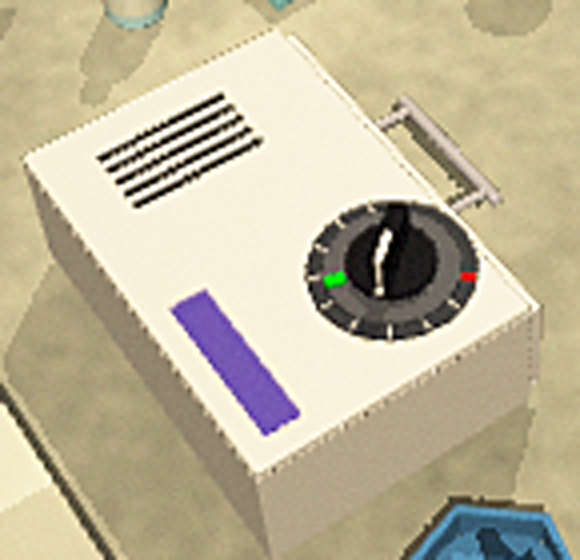

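View pics/t2.png

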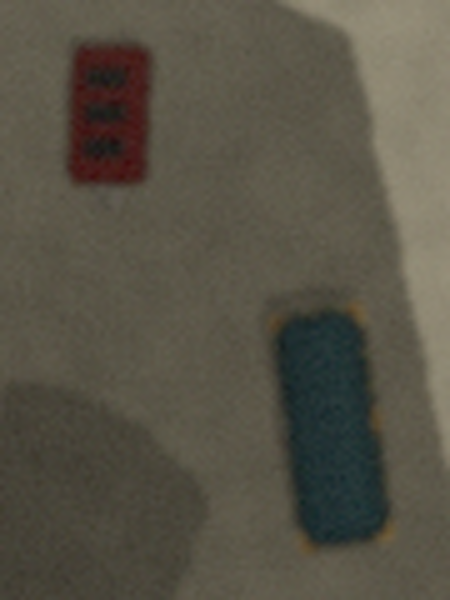

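View pics/s2.png

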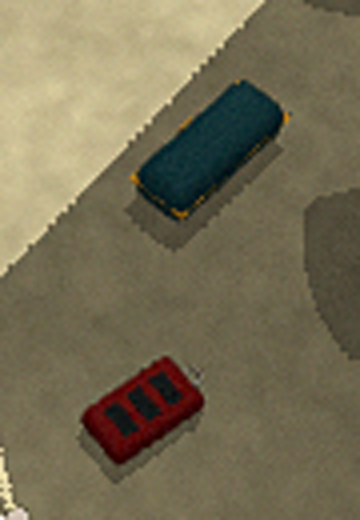

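The dial points at about the 4th–5th tick, the green tab at about the 6th, and red is off. Both views agree. Now the measurements.

```bash
python3 - <<'E'
from h import *
t=img("top");s=img("scene")
def T(x,y):return (210+x/5,85+y/5)
def S(x,y):return (155+x/4,190+y/4)
for n,a,b in [("BL",T(37,70),S(258,470)),("BR",T(671,50),S(25,158)),("FR",T(690,465),S(275,30)),("HR",T(488,568),S(400,100)),("HL",T(247,575),S(497,200))]:
    P,e=tri(t,a,s,b);print(n,P.round(4),round(e,4))
def cent(i,f,roi):
    x0,y0,x1,y1=roi
    c=i["color"][y0:y1,x0:x1].astype(int);m=f(c).astype(np.uint8)
    n,l,st,ce=cv2.connectedComponentsWithStats(m)
    k=1+np.argmax(st[1:,4]);return ce[k]+[x0,y0],st[k,4]
B,G,Rr=0,1,2
green=lambda c:(c[...,1]>c[...,0]+40)&(c[...,1]>c[...,2]+40)
red=lambda c:(c[...,2]>c[...,0]+45)&(c[...,2]>c[...,1]+45)
purple=lambda c:(c[...,0]>c[...,1]+25)&(c[...,2]>c[...,1]+5)
rt=(210,85,355,205);rs=(155,190,300,330)
pts={}
for n,f in [("green",green),("red",red),("purple",purple)]:
    a,na=cent(t,f,rt);b,nb=cent(s,f,rs);P,e=tri(t,a,s,b);print(n,a.round(1),na,b.round(1),nb,P.round(4),round(e,4))
teal=lambda c:(c[...,0]>c[...,2]+18)&(c[...,1]>c[...,2]+8)
redd=lambda c:(c[...,2]>c[...,1]+25)
for n,f,r1,r2,hts in [("case",teal,(165,230,210,300),(335,250,395,305),34),("fob",redd,(120,180,165,225),(320,320,370,365),18)]:
    a,na=cent(t,f,r1);b,nb=cent(s,f,r2);P,e=tri(t,a,s,b);print(n,a.round(1),na,b.round(1),nb,P.round(4),round(e,4), onz(t,a,hts/1000).round(4))
    x0,y0,x1,y1=r1;m=f(t["color"][y0:y1,x0:x1].astype(int)).astype(np.uint8)
    n_,l,st,ce=cv2.connectedComponentsWithStats(m);k=1+np.argmax(st[1:,4])
    q=np.argwhere(l==k)[:,::-1]+[x0,y0]; W=np.array([onz(t,u,hts/1000*.8)[:2] for u in q],np.float32)
    print(cv2.minAreaRect(W))
E
```

```text
BL [0.8596 0.1485 0.1339] 0.0011
BR [ 0.8617 -0.1889  0.1298] 0.0025
FR [ 0.6374 -0.1904  0.1282] 0.0007
HR [ 0.5893 -0.0846  0.1078] 0.0004
HL [0.588  0.0425 0.1095] 0.0011
green [253.6 142. ] 24 [238.3 259.5] 20 [0.7371 0.0526 0.142 ] 0.0009
red [234.9 172.7] 9 [271.7 258.8] 10 [0.6574 0.103  0.1367] 0.0004
purple [249.  109.6] 425 [213.2 280.2] 426 [0.8284 0.0645 0.1328] 0.0002
case [187.2 275.2] 123 [362.1 276.2] 548 [4.073e-01 2.459e-01 4.000e-04] 0.0189 [0.3994 0.246  0.034 ]
((0.4027325212955475, 0.24797505140304565), (0.06497450172901154, 0.03469827026128769), 8.560192108154297)
fob [141.8 202.9] 260 [344.9 342.5] 356 [0.6071 0.3798 0.0104] 0.002 [0.6051 0.3783 0.018 ]
((0.6056583523750305, 0.3805888295173645), (0.04065742343664169, 0.0745917409658432), 88.10623931884766)
```

```bash
python3 - <<'E'
from h import *
t=img("top");s=img("scene")
yaw=0.008;c,sn=np.cos(yaw),np.sin(yaw)
O=np.array([0.742,-0.0205,0]);Rz=np.array([[c,-sn,0],[sn,c,0],[0,0,1]])
A=O+Rz@np.array([-.047,.085,0]);print("axis",A)
for n,i,r in (("top",t,(232,135,272,180)),("scene",s,(225,235,280,280))):
    x0,y0,x1,y1=r;cc=i["color"][y0:y1,x0:x1].astype(int)
    # pixels on the knob: distance to axis projection at z .176
    m=(cc.min(2)>(95 if n=="top" else 150))
    q=np.argwhere(m)[:,::-1]+[x0,y0]
    W=np.array([onz(i,u,.176) for u in q]);d=np.hypot(*(W-A)[:,:2].T)
    k=d<.030;W=W[k];print(n,k.sum(),W.mean(0).round(4))
    dv=(W.mean(0)-A)[:2];print("angle",np.degrees(np.arctan2(dv[1],dv[0])), np.hypot(*dv))
    vx,vy,_,_=cv2.fitLine(W[:,:2].astype(np.float32),cv2.DIST_L2,0,.01,.01).ravel();print("line",np.degrees(np.arctan2(vy,vx)))
    # ring circle: dark pixels
    print(proj(i,[A+[0,0,.176],A+[0,0,.14]]))
teal=lambda c:(c[...,0]>c[...,2]+8)&(c[...,2]<70)
for n,i,r in (("top",t,(165,230,210,300)),("scene",s,(335,250,395,305))):
    x0,y0,x1,y1=r;m=teal(i["color"][y0:y1,x0:x1].astype(int)).astype(np.uint8)
    k_,l,st,ce=cv2.connectedComponentsWithStats(m);k=1+np.argmax(st[1:,4]);print(n,st[k],ce[k]+[x0,y0])
    q=np.argwhere(l==k)[:,::-1]+[x0,y0];W=np.array([onz(i,u,.022)[:2] for u in q],np.float32);print(cv2.minAreaRect(W))
E
```

```text
axis [0.69432151 0.06412128 0.        ]
top 39 [0.7085 0.074  0.176 ]
angle 34.826223928325966 0.01728552736038565
line 37.55164
[[248.55437497 154.43080348]
 [249.61026905 158.06222009]]
scene 20 [0.7046 0.0652 0.176 ]
angle 6.188999729420333 0.010377319863058669
line 63.928272
[[252.6926478  247.72557235]
 [253.29688161 255.41368686]]
top [ 11  13  21  45 655] [185.64122137 265.43816794]
((0.42730069160461426, 0.2528086006641388), (0.12085214257240295, 0.04405277594923973), 8.22567081451416)
scene [ 10  10  36  35 575] [361.99478261 276.43304348]
((0.4280581474304199, 0.25006699562072754), (0.1373547464609146, 0.05015575885772705), 8.225794792175293)
```

```bash
python3 - <<'E'
from h import *
move([.694,.064,.26],down(np.radians(-56)))
E
```

```text
row [-65.87 -39.72  -2.88  -0.     0.    26.44]
```

apply_moves:
  rows:
    - [0, 0, -3, 0, 0, 0]
    - [-65.9, -39.7, -3, 0, 0, 26.4]
    - [-65.9, -39.7, -3, 0, 0, 26.4]
    - [-65.9, -39.7, -3, 0, 0, 26.4]
    - [-65.9, -39.7, -3, 0, 0, 26.4]
    - [-65.9, -39.7, -3, 0, 0, 26.4]
    - [-65.9, -39.7, -3, 0, 0, 26.4]
    - [-65.9, -39.7, -3, 0, 0, 26.4]
    - [-65.9, -39.7, -3, 0, 0, 26.4]
    - [-65.9, -39.7, -3, 0, 0, 26.4]
    - [-65.9, -39.7, -3, 0, 0, 26.4]
    - [-65.9, -39.7, -3, 0, 0, 26.4]
    - [-65.9, -39.7, -3, 0, 0, 26.4]
    - [-65.9, -39.7, -3, 0, 0, 26.4]
    - [-65.9, -39.7, -3, 0, 0, 26.4]
    - [-65.9, -39.7, -3, 0, 0, 26.4]
    - [-65.9, -39.7, -3, 0, 0, 26.4]
    - [-65.9, -39.7, -3, 0, 0, 26.4]
    - [-65.9, -39.7, -3, 0, 0, 26.4]
    - [-65.9, -39.7, -3, 0, 0, 26.4]
  grip: 0.3
  squeeze: 25

```text
t: 2.4
tool_pos: [0.6937, 0.0653, 0.2614]
tool_rot: [-3.002, -0.927, 0.0]
contact_force: [0.8, -0.4, 0.5]
opening: 0.06
```

```bash
python3 - <<'E'
from h import *
p,Rt,o=pose();print(p,o["q"],o["opening"],o["t"])
move([.694,.064,.149],down(np.radians(-56)))
s=img("scene");crop(s,150,120,350,320,3,"s3")
E
```

```text
[0.6936515  0.06531168 0.26135519] [-1.28475317e-02  2.03627440e-01  1.39846114e+00  6.35377687e-05
  1.53979033e+00  9.59109846e-01] 0.05996762970824695 2.4
row [-0.04  0.13 11.24 -0.    0.    0.06]
```

View pics/s3.png

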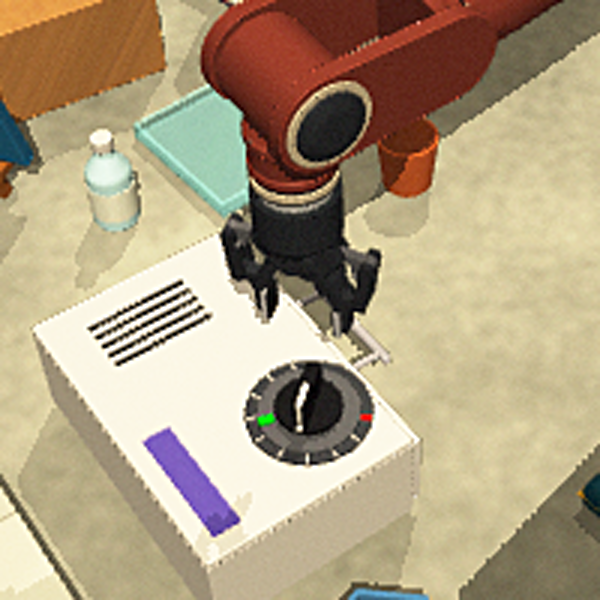

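The gripper is above the dial, and the TCP matches the axis. Now lower, close and turn.

apply_moves:
  rows:
    - [0, 0.1, 4, 0, 0, 0]
    - [0, 0.1, 7, 0, 0, 0]
    - [0, 0.1, 9, 0, 0, 0]
    - [0, 0.1, 11.2, 0, 0, 0]
    - [0, 0.1, 11.2, 0, 0, 0]
    - [0, 0.1, 11.2, 0, 0, 0]

```text
t: 3.05
tool_pos: [0.6937, 0.0655, 0.1498]
tool_rot: [-3.001, -0.929, 0.001]
contact_force: [-1.1, 0.4, 0.2]
opening: 0.0597
```

apply_moves:
  rows:
    - [0, 0, 0, 0, 0, 0]
    - [0, 0, 0, 0, 0, 0]
    - [0, 0, 0, 0, 0, 0]
    - [0, 0, 0, 0, 0, 0]
    - [0, 0, 0, 0, 0, 0]
    - [0, 0, 0, 0, 0, 0]
    - [0, 0, 0, 0, 0, 0]
    - [0, 0, 0, 0, 0, 0]
  grip: 1
  squeeze: 25

```text
t: 3.85
tool_pos: [0.6956, 0.0628, 0.1522]
tool_rot: [2.996, 0.926, 0.005]
contact_force: [3.0, -6.9, 2.9]
opening: 0.0132
```

```bash
python3 - <<'E'
from h import *
p,Rt,o=pose();print(p,o["q"],o["opening"],o["t"],o["contact_force"],o["wrist_torque"])
s=img("scene");crop(s,180,150,320,310,4,"s4")
E
```

```text
[0.69562387 0.06284458 0.152227  ] [-0.0146097   0.27361273  1.50039341 -0.00438675  1.36266408  0.95771844] 0.013171585206979274 3.85 [ 2.9714141  -6.94361003  2.87607795] [-0.95448554 -0.28954783  0.03729232]
```

View pics/s4.png

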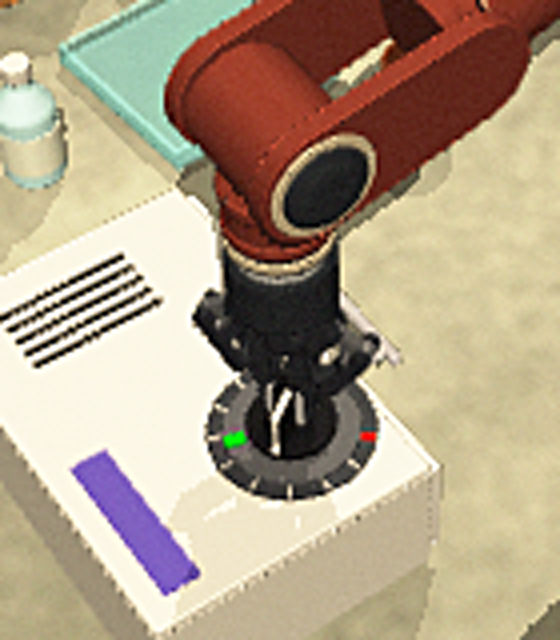

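apply_moves:
  rows:
    - [0, 0, 0, 0, 0, -1.5]
    - [0, 0, 0, 0, 0, -3]
    - [0, 0, 0, 0, 0, -4.5]
    - [0, 0, 0, 0, 0, -6]
    - [0, 0, 0, 0, 0, -7.5]
    - [0, 0, 0, 0, 0, -9]
    - [0, 0, 0, 0, 0, -9]
    - [0, 0, 0, 0, 0, -9]

```text
t: 4.7
tool_pos: [0.6957, 0.0626, 0.1523]
tool_rot: [2.416, 1.998, 0.002]
contact_force: [1.7, -1.0, -1.4]
opening: 0.0134
```

apply_moves:
  rows:
    - [0, 0, 0, 0, 0, -1.5]
    - [0, 0, 0, 0, 0, -3]
    - [0, 0, 0, 0, 0, -4.5]
    - [0, 0, 0, 0, 0, -6]
    - [0, 0, 0, 0, 0, -7.5]
    - [0, 0, 0, 0, 0, -9]
    - [0, 0, 0, 0, 0, -9]
    - [0, 0, 0, 0, 0, -9]

```text
t: 5.5
tool_pos: [0.6959, 0.0626, 0.1523]
tool_rot: [1.472, 2.767, -0.002]
contact_force: [1.3, -1.4, -2.0]
opening: 0.0135
```

```bash
python3 - <<'E'
from h import *
p,Rt,o=pose();print(p,o["q"],o["opening"],o["t"],o["contact_force"],o["wrist_torque"])
y=Rt.as_matrix()[:,1];print("yaw",np.degrees(np.arctan2(y[1],y[0])))
s=img("scene");crop(s,180,150,320,310,4,"s5")
E
```

```text
[0.69586316 0.06256681 0.1522769 ] [-0.0149082   0.27369149  1.50021465 -0.00463162  1.36216476 -0.6067484 ] 0.01345627322935168 5.5 [ 1.32749413 -1.38455153 -1.95832209] [-0.01898373 -0.09998607 -0.01515775]
yaw 33.96457688835499
```

View pics/s5.png

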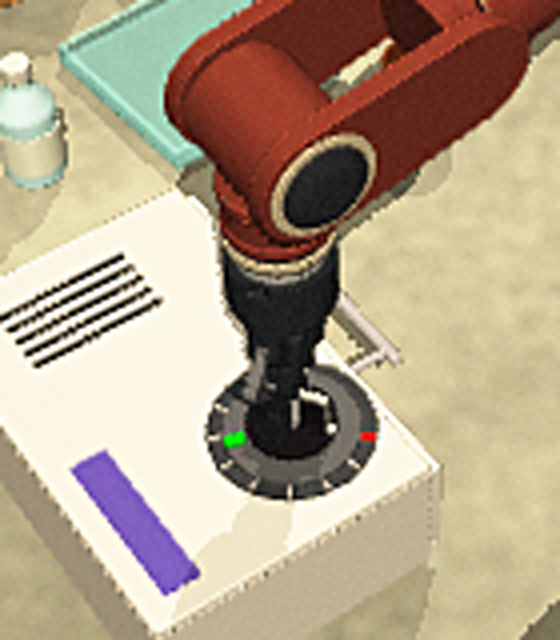

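apply_moves:
  rows:
    - [0, 0, 0, 0, 0, -1]
    - [0, 0, 0, 0, 0, -2]
    - [0, 0, 0, 0, 0, -2.5]
    - [0, 0, 0, 0, 0, -2.5]
    - [0, 0, 0, 0, 0, -2.5]

```text
t: 6.05
tool_pos: [0.696, 0.0626, 0.1523]
tool_rot: [1.166, 2.909, -0.003]
contact_force: [2.3, 0.3, -3.0]
opening: 0.0138
```

```bash
cat > st.py <<'E'
from h import *
p,Rt,o=pose();print("p",p.round(4),"open",round(o["opening"],4),"t",o["t"],"F",o["contact_force"].round(1),"T",o["wrist_torque"].round(2))
y=Rt.as_matrix()[:,1];print("yaw",np.degrees(np.arctan2(y[1],y[0])).round(2),"q",o["q"].round(2))
E
python3 st.py
```

```text
p [0.696  0.0626 0.1523] open 0.0138 t 6.05 F [ 2.3  0.3 -3. ] T [ 0.07 -0.24 -0.69]
yaw 46.31 q [-0.02  0.27  1.5  -0.    1.36 -0.82]
```

At the stop (moment 0.69 N m). Release and look.

apply_moves:
  rows:
    - [0, 0, 0, 0, 0, 0.2]
    - [0, 0, 0, 0, 0, 0.2]
    - [0, 0, 0, 0, 0, 0.2]
    - [0, 0, 0, 0, 0, 0.2]
  grip: 0.55

```text
t: 6.45
tool_pos: [0.6961, 0.0627, 0.1527]
tool_rot: [1.191, 2.899, -0.003]
contact_force: [-0.8, -0.0, -0.8]
opening: 0.0385
```

apply_moves:
  rows:
    - [0, 0, -3, 0, 0, 0]
    - [0, 0, -6, 0, 0, 0]
    - [0, 0, -10, 0, 0, 0]
    - [0, 0, -13, 0, 0, 0]
    - [0, 0, -13, 0, 0, 0]
  grip: 0.68

```text
t: 6.95
tool_pos: [0.6977, 0.0633, 0.2904]
tool_rot: [1.187, 2.889, 0.004]
contact_force: [0.8, -0.0, 0.5]
opening: 0.0272
```

```bash
python3 st.py; python3 - <<'E'
from h import *
s=img("scene");crop(s,180,200,320,310,5,"s6")
move([.589,-.021,.20],down(0.008))
E
```

```text
p [0.6977 0.0633 0.2904] open 0.0272 t 6.95 F [ 0.8 -0.   0.5] T [0.01 0.03 0.06]
yaw 45.33 q [-0.01  0.19  1.37 -0.    1.57 -0.81]
row [  1.84 -13.62   8.59   0.12   0.11   8.97]
```

View pics/s6.png

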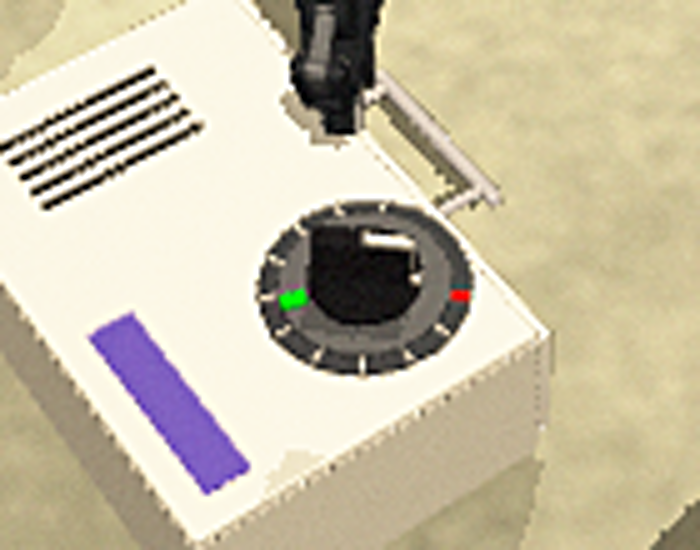

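The pointer is at the red tick. Now the handle.

apply_moves:
  rows:
    - [1.8, -13.6, 8.5, 0, 0, 9]
    - [1.8, -13.6, 8.5, 0, 0, 9]
    - [1.8, -13.6, 8.5, 0, 0, 9]
    - [1.8, -13.6, 8.5, 0, 0, 9]
    - [1.8, -13.6, 8.5, 0, 0, 9]
    - [1.8, -13.6, 8.5, 0, 0, 9]
    - [1.8, -13.6, 8.5, 0, 0, 9]
    - [1.8, -13.6, 8.5, 0, 0, 9]

```text
t: 7.8
tool_pos: [0.5887, -0.021, 0.1996]
tool_rot: [2.206, 2.221, 0.007]
contact_force: [-0.6, -1.2, 0.1]
opening: 0.0273
```

```bash
python3 st.py; python3 - <<'E'
from h import *
move([.587,-.023,.088],down(0.008))
s=img("scene");crop(s,180,120,320,280,4,"s7")
t=img("top");crop(t,210,85,355,245,4,"t7")
E
```

```text
p [ 0.5887 -0.021   0.1996] open 0.0273 t 7.8 F [-0.6 -1.2  0.1] T [-0.    0.02  0.03]
yaw 0.38 q [-0.16 -0.02  1.74 -0.    1.41 -0.17]
row [-0.15 -0.3  11.16  0.13  0.05 -0.02]
```

View pics/s7.png

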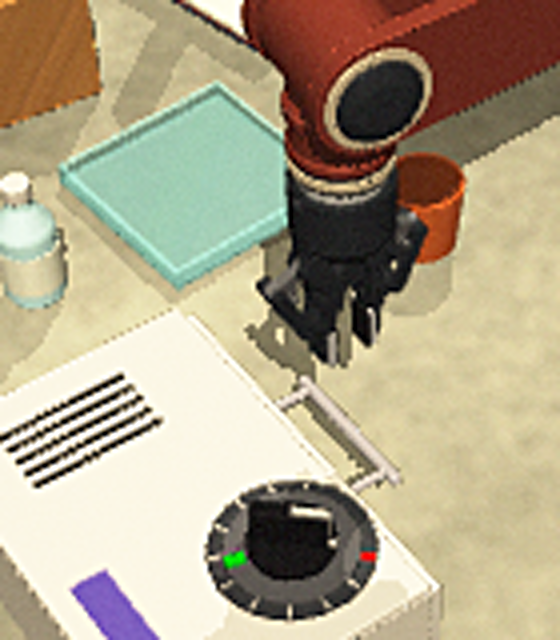

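apply_moves:
  rows:
    - [-0.1, -0.2, 3, 0.1, 0, 0]
    - [-0.1, -0.2, 6, 0.1, 0, 0]
    - [-0.1, -0.2, 8, 0.1, 0, 0]
    - [-0.1, -0.2, 9.5, 0.1, 0, 0]
    - [-0.1, -0.2, 11, 0.1, 0, 0]
    - [-0.1, -0.2, 11, 0.1, 0, 0]

```text
t: 8.5
tool_pos: [0.5871, -0.0222, 0.0879]
tool_rot: [2.212, 2.227, -0.005]
contact_force: [-0.2, 1.4, -0.1]
opening: 0.0273
```

apply_moves:
  rows:
    - [0, 0, 0, 0, 0, 0]
    - [0, 0, 0, 0, 0, 0]
    - [0, 0, 0, 0, 0, 0]
    - [0, 0, 0, 0, 0, 0]
    - [0, 0, 0, 0, 0, 0]
    - [0, 0, 0, 0, 0, 0]
  grip: 1
  squeeze: 40

```text
t: 9.1
tool_pos: [0.5876, -0.0223, 0.0886]
tool_rot: [2.212, 2.226, -0.003]
contact_force: [1.1, -0.4, 0.3]
opening: 0.0094
```

```bash
python3 st.py; python3 - <<'E'
from h import *
p,Rt,o=pose()
move(p-[.171,.0014,0],down(0.008))
E
```

```text
p [ 0.5876 -0.0223  0.0886] open 0.0094 t 9.1 F [ 1.1 -0.4  0.3] T [ 0.   -0.13 -0.03]
yaw 0.38 q [-0.16  0.09  1.82 -0.    1.23 -0.17]
row [-3.00e-02 -1.71e+01 -1.00e-02  1.00e-02  4.00e-02 -2.00e-02]
```

apply_moves:
  rows:
    - [0, -0.5, 0, 0, 0, 0]
    - [0, -1.5, 0, 0, 0, 0]
    - [0, -2.5, 0, 0, 0, 0]
    - [0, -4, 0, 0, 0, 0]
    - [0, -5.5, 0, 0, 0, 0]
    - [0, -7, 0, 0, 0, 0]
    - [0, -8.5, 0, 0, 0, 0]
    - [0, -10, 0, 0, 0, 0]
    - [0, -11.5, 0, 0, 0, 0]
    - [0, -13, 0, 0, 0, 0]
    - [0, -14.5, 0, 0, 0, 0]
    - [0, -15.5, 0, 0, 0, 0]
    - [0, -16.2, 0, 0, 0, 0]
    - [0, -16.8, 0, 0, 0, 0]
    - [0, -17.1, 0, 0, 0, 0]
    - [0, -17.1, 0, 0, 0, 0]
    - [0, -17.1, 0, 0, 0, 0]

```text
t: 10.8
tool_pos: [0.4176, -0.0228, 0.0886]
tool_rot: [2.211, 2.225, 0.002]
contact_force: [6.9, 5.5, -2.6]
opening: 0.0096
```

```bash
python3 st.py; python3 - <<'E'
from h import *
s=img("scene","s8");t=img("top","t8")
E
```

```text
p [ 0.4176 -0.0228  0.0886] open 0.0096 t 10.8 F [ 6.9  5.5 -2.6] T [ 0.87 -0.91 -0.01]
yaw 0.36 q [-0.23 -0.35  2.22 -0.    1.27 -0.24]
```

View pics/s8.png

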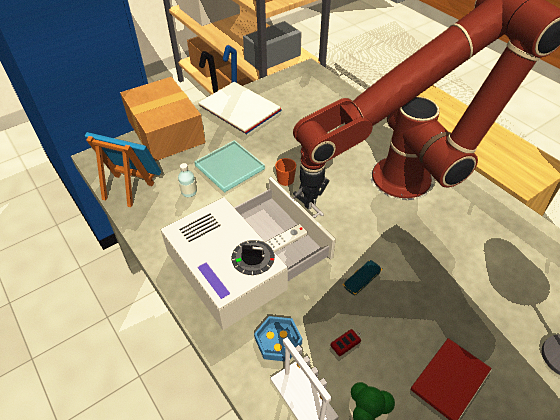

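View pics/t8.png

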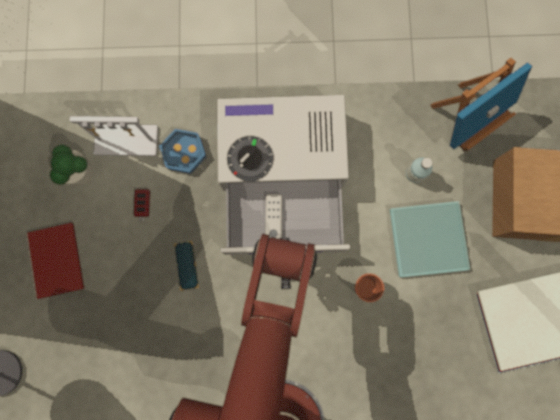

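The drawer is out 170 mm and the dial is still off. The remote lies along the drawer's x, not across it as the text said. Release and clear the view.

apply_moves:
  rows:
    - [0, 0, 0, 0, 0, 0]
    - [0, 0, 0, 0, 0, 0]
    - [0, 0, 0, 0, 0, 0]
    - [0, 0, 0, 0, 0, 0]
  grip: 0.7

```text
t: 11.3
tool_pos: [0.4175, -0.0231, 0.0886]
tool_rot: [2.211, 2.225, 0.001]
contact_force: [-0.3, 1.4, -0.6]
opening: 0.0253
```

apply_moves:
  rows:
    - [0, 0, -4, 0, 0, 0]
    - [0, 0, -8, 0, 0, 0]
    - [0, 0, -13, 0, 0, 0]
    - [-10, 0, -16, 0, 0, 0]
    - [-14, 0, -16, 0, 0, 0]
    - [-18, 0, -16, 0, 0, 0]
    - [-22, 0, -16, 0, 0, 0]
    - [-26, 0, -16, 0, 0, 0]
    - [-26, 0, -16, 0, 0, 0]
    - [-26, 0, -16, 0, 0, 0]
    - [-26, 0, -16, 0, 0, 0]
  grip: 0.0

```text
t: 12.4
tool_pos: [0.4184, -0.2818, 0.2489]
tool_rot: [2.212, 2.226, 0.001]
contact_force: [0.3, 0.1, 0.3]
opening: 0.0852
```

```bash
python3 st.py; python3 - <<'E'
from h import *
s=img("scene","s9");t=img("top","t9")
crop(t,210,160,490,310,2.8,"t9c");crop(s,170,120,350,320,3,"s9c")
E
```

```text
p [ 0.4184 -0.2818  0.2489] open 0.0852 t 12.4 F [0.3 0.1 0.3] T [0.01 0.   0.02]
yaw 0.37 q [-0.74 -0.25  1.87  0.    1.52 -0.75]
```

View pics/t9c.png

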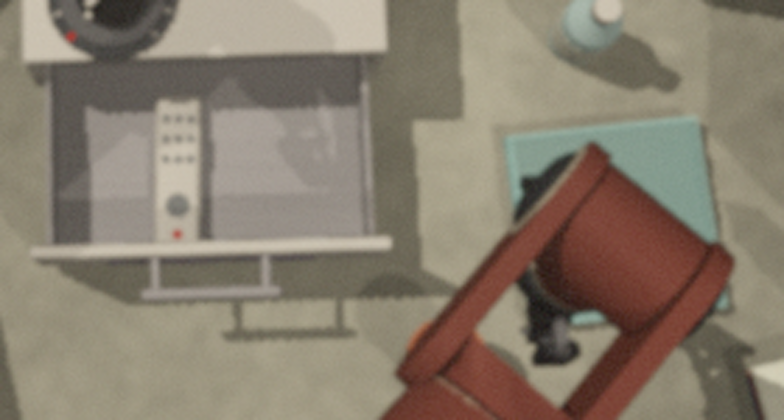

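View pics/s9c.png

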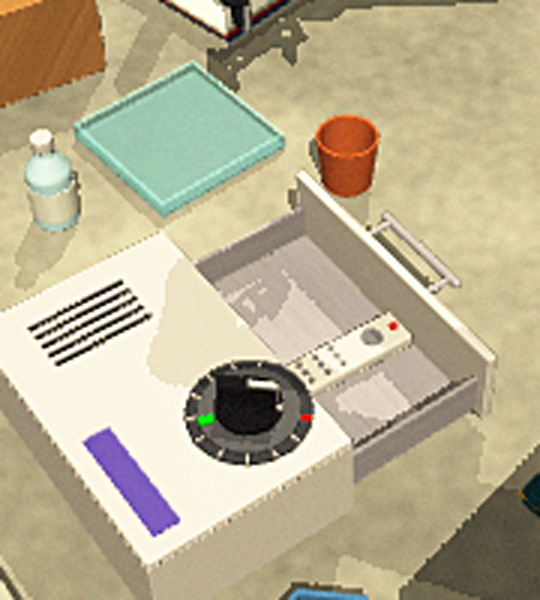

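```bash
python3 - <<'E'
from h import *
s=img("scene");t=img("top")
T=lambda x,y:(210+x/2.8,160+y/2.8)
S=lambda x,y:(170+x/3,120+y/3)
P,e=tri(t,T(177,233),s,S(393,326));print("reddot",P.round(4),e)
P,e=tri(t,T(178,205),s,S(371,337));print("knob",P.round(4),e)
for n,u in (("far",T(177,98)),("farL",T(156,99)),("farR",T(199,99)),("midL",T(153,200)),("midR",T(200,200)),("near",T(177,240))): print(n,onz(t,u,.051).round(4))
P,e=tri(t,T(150,293),s,S(460,284));print("HL",P.round(4),e)
P,e=tri(t,T(280,290),s,S(385,220));print("HR",P.round(4),e)
# tray
i0=cv2.imread("pics/top0.png").astype(int);m=((i0[...,0]>i0[...,2]+12)&(i0[...,1]>i0[...,2]+20)).astype(np.uint8);m[:,:380]=0;m[:195]=0
n,l,st,ce=cv2.connectedComponentsWithStats(m);k=1+np.argmax(st[1:,4]);q=np.argwhere(l==k)[:,::-1].astype(np.float32);r=cv2.minAreaRect(q);print(st[k],r)
bt=cv2.boxPoints(r)
for b in bt: print(b,onz(t,b,.022).round(4))
i0=cv2.imread("pics/scene0.png").astype(int);m=((i0[...,0]>i0[...,2]+12)&(i0[...,1]>i0[...,2]+20)).astype(np.uint8);m[:135]=0;m[195:]=0;m[:,:194]=0;m[:,268:]=0
n,l,st,ce=cv2.connectedComponentsWithStats(m);k=1+np.argmax(st[1:,4]);q=np.argwhere(l==k)[:,::-1].astype(np.float32);r=cv2.approxPolyDP(cv2.convexHull(q.astype(np.int32)),5,True)[:,0];print(st[k],r)
for b in r: print(b,onz(s,b,.022).round(4))
E
```

```text
reddot [0.4785 0.0102 0.0536] 0.0013630883357871261
knob [0.506  0.0083 0.0529] 0.00034592305928917805
far [0.6118 0.007  0.051 ]
farL [0.6114 0.0276 0.051 ]
farR [ 0.6103 -0.0145  0.051 ]
midL [0.5119 0.0324 0.051 ]
midR [ 0.5107 -0.0131  0.051 ]
near [0.4725 0.01   0.051 ]
HL [0.4164 0.0373 0.1053] 0.008158265268192693
HR [ 0.4185 -0.0848  0.1013] 0.0025121530471147514
[394 230   8  46  76] ((397.8275451660156, 252.4563446044922), (45.530399322509766, 2.3128650188446045), 82.40535736083984)
[393.67252 230.04367] [ 0.5102 -0.3228  0.022 ]
[395.96512 229.738  ] [ 0.5109 -0.3292  0.022 ]
[401.98257 274.86902] [ 0.3869 -0.3383  0.022 ]
[399.68997 275.17468] [ 0.3862 -0.3321  0.022 ]
[ 195  141   70   51 1781] [[264 168]
 [224 191]
 [195 161]
 [235 141]]
[264 168] [ 0.3927 -0.3227  0.022 ]
[224 191] [ 0.5753 -0.3093  0.022 ]
[195 161] [ 0.5805 -0.5094  0.022 ]
[235 141] [ 0.396  -0.5178  0.022 ]
```

```bash
python3 - <<'E'
from h import *
t=img("top");i=cv2.imread("pics/top0.png");cv2.imwrite("pics/tray.png",cv2.resize(i[190:310,340:480],None,fx=5,fy=5,interpolation=cv2.INTER_CUBIC))
move([.537,.009,.20],down(np.radians(-91.3)))
E
```

```text
row [ 2.895e+01  1.204e+01  4.900e+00  6.000e-02 -1.000e-02  1.835e+01]
```

View pics/tray.png

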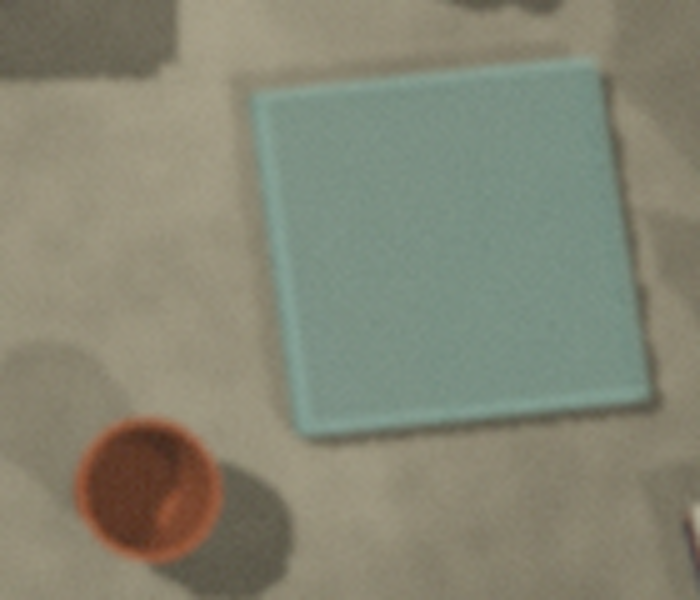

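apply_moves:
  rows:
    - [5, 2, 0, 0, 0, 1.7]
    - [10, 4, 0, 0, 0, 3.4]
    - [15, 6, 0, 0, 0, 5.1]
    - [20, 8, 1, 0, 0, 6.8]
    - [25, 10, 3, 0, 0, 8.5]
    - [29, 12, 4.9, 0, 0, 10.2]
    - [29, 12, 4.9, 0, 0, 11.9]
    - [29, 12, 4.9, 0, 0, 13.6]
    - [29, 12, 4.9, 0, 0, 15.3]
    - [29, 12, 4.9, 0, 0, 17]
    - [29, 12, 4.9, 0, 0, 18.3]
    - [29, 12, 4.9, 0, 0, 18.3]
    - [29, 12, 4.9, 0, 0, 18.3]

```text
t: 13.95
tool_pos: [0.5364, 0.0103, 0.2002]
tool_rot: [3.139, -0.026, 0.006]
contact_force: [-0.5, 0.3, -0.3]
opening: 0.0855
```

```bash
python3 st.py; python3 - <<'E'
from h import *
t=img("top");s=img("scene")
C=[onz(t,(340+x/5,190+y/5),.022) for x,y in ((253,93),(600,60),(652,398),(300,437))]
print(np.round(C,4),np.mean(C,0))
print("cup",onz(t,(340+150/5,190+490/5),.075))
move([.537,.009,.033],down(np.radians(-91.3)))
crop(s,200,120,330,260,4,"s10")
E
```

```text
p [0.5364 0.0103 0.2002] open 0.0855 t 13.95 F [-0.5  0.3 -0.3] T [ 0.01 -0.01 -0.01]
yaw -90.94 q [-0.12 -0.14  1.85 -0.    1.43  1.47]
[[ 0.5703 -0.3177  0.022 ]
 [ 0.5839 -0.5108  0.022 ]
 [ 0.3968 -0.5246  0.022 ]
 [ 0.3802 -0.3326  0.022 ]] [ 0.48281879 -0.42143704  0.022     ]
cup [ 0.35349505 -0.24139933  0.075     ]
row [-1.000e-02  5.000e-02  1.671e+01  3.000e-02 -5.000e-02  8.000e-02]
```

View pics/s10.png

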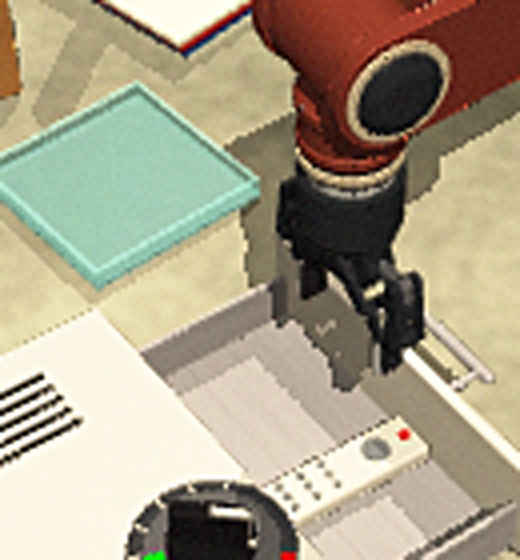

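apply_moves:
  rows:
    - [0, 0, 4, 0, 0, 0]
    - [0, 0, 8, 0, 0, 0]
    - [0, 0, 12, 0, 0, 0]
    - [0, 0, 14, 0, 0, 0]
    - [0, 0, 15.5, 0, 0, 0]
    - [0, 0, 16.5, 0, 0, 0]
    - [0, 0, 16.5, 0, 0, 0]
    - [0, 0, 16.5, 0, 0, 0]

```text
t: 14.85
tool_pos: [0.5381, 0.0094, 0.0363]
tool_rot: [3.138, -0.024, 0.009]
contact_force: [0.1, 0.9, 0.1]
opening: 0.0852
```

apply_moves:
  rows:
    - [0, 0, 0, 0, 0, 0]
    - [0, 0, 0, 0, 0, 0]
    - [0, 0, 0, 0, 0, 0]
    - [0, 0, 0, 0, 0, 0]
    - [0, 0, 0, 0, 0, 0]
    - [0, 0, 0, 0, 0, 0]
    - [0, 0, 0, 0, 0, 0]
  grip: 0.8
  squeeze: 22

```text
t: 15.55
tool_pos: [0.5389, 0.0093, 0.0375]
tool_rot: [3.138, -0.024, 0.012]
contact_force: [-1.0, -0.5, 5.9]
opening: 0.0435
```

```bash
python3 st.py
```

```text
p [0.5389 0.0093 0.0375] open 0.0435 t 15.55 F [-1.  -0.5  5.9] T [-0.07  0.16  0.  ]
yaw -90.89 q [-0.12  0.05  1.96 -0.    1.12  1.47]
```

apply_moves:
  rows:
    - [0, 0, -1, 0, 0, 0]
    - [0, 0, -3, 0, 0, 0]
    - [0, 0, -6, 0, 0, 0]
    - [0, 0, -9, 0, 0, 0]
    - [0, 0, -12, 0, 0, 0]
    - [0, 0, -15, 0, 0, 0]
    - [0, 0, -15, 0, 0, 0]

```text
t: 16.25
tool_pos: [0.5404, 0.0096, 0.1931]
tool_rot: [3.137, -0.024, 0.026]
contact_force: [0.0, -0.2, -0.4]
opening: 0.0432
```

```bash
python3 st.py; python3 - <<'E'
from h import *
move([.484,-.420,.18],down(np.radians(-85.6)))
s=img("scene");crop(s,170,120,330,260,4,"s11")
E
```

```text
p [0.5404 0.0096 0.1931] open 0.0432 t 16.25 F [ 0.  -0.2 -0.4] T [-0.02 -0.01 -0.01]
yaw -90.88 q [-0.12 -0.14  1.86 -0.    1.4   1.47]
row [-5.   43.03  1.41  0.06 -0.19 -1.06]
```

View pics/s11.png

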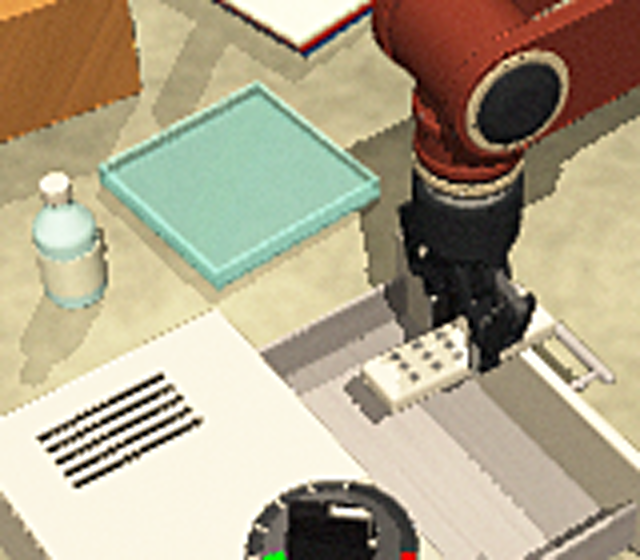

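The remote is held level and clear. Over to the tray.

apply_moves:
  rows:
    - [-0.3, 3, 0, 0, 0, -0.1]
    - [-0.8, 7, 0, 0, 0, -0.2]
    - [-1.3, 11, 0, 0, 0, -0.3]
    - [-1.7, 15, 0, 0, 0, -0.4]
    - [-2.2, 19, 0, 0, 0, -0.5]
    - [-2.7, 23, 0, 0, 0, -0.6]
    - [-3.2, 27, 0, 0, 0, -0.7]
    - [-3.7, 31, 0, 0, 0, -0.8]
    - [-4.2, 35, 0, 0, 0, -0.9]
    - [-4.6, 39, 0.5, 0, -0.1, -1]
    - [-4.9, 42, 1, 0, -0.2, -1.1]
    - [-5, 43, 1.4, 0, -0.2, -1.1]
    - [-5, 43, 1.4, 0, -0.2, -1.1]
    - [-5, 43, 1.4, 0, -0.2, -1.1]

```text
t: 17.7
tool_pos: [0.4823, -0.4181, 0.1758]
tool_rot: [3.137, 0.127, -0.01]
contact_force: [-1.0, 1.1, -1.2]
opening: 0.0433
```

```bash
python3 st.py; python3 - <<'E'
from h import *
move([.484,-.420,.014],down(np.radians(-85.6)))
s=img("scene");crop(s,150,60,330,220,4,"s12")
E
```

```text
p [ 0.4823 -0.4181  0.1758] open 0.0433 t 17.7 F [-1.   1.1 -1.2] T [-0.01 -0.02  0.  ]
yaw -85.36 q [-0.83  0.12  1.63 -0.01  1.39  0.66]
row [ 0.26  0.18 16.18  0.02  0.08  0.05]
```

View pics/s12.png

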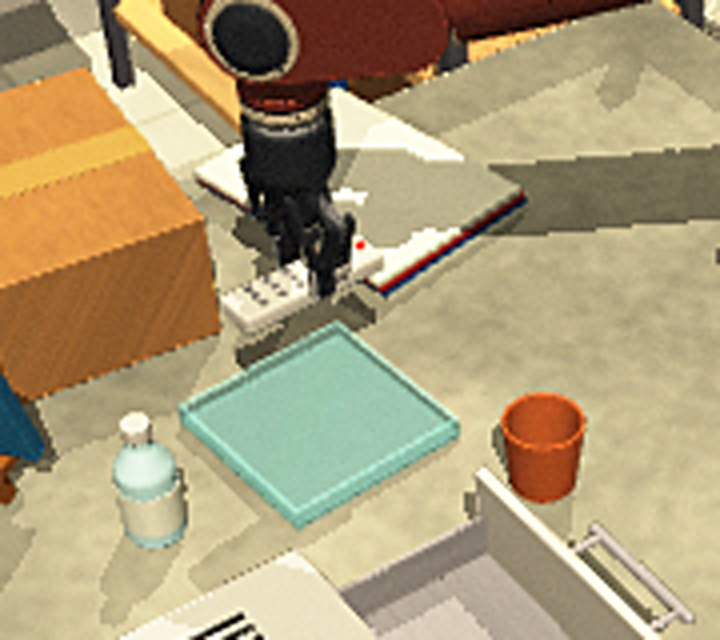

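apply_moves:
  rows:
    - [0.1, 0, 4, 0, 0.1, 0]
    - [0.2, 0.1, 8, 0, 0.1, 0]
    - [0.2, 0.1, 11.5, 0, 0.1, 0]
    - [0.2, 0.1, 13.5, 0, 0.1, 0]
    - [0.2, 0.1, 15, 0, 0.1, 0]
    - [0.2, 0.1, 15.6, 0, 0.1, 0]
    - [0.2, 0.1, 15.9, 0, 0.1, 0]
    - [0.2, 0.1, 15.9, 0, 0.1, 0]

```text
t: 18.55
tool_pos: [0.4846, -0.4196, 0.0186]
tool_rot: [3.135, 0.129, 0.006]
contact_force: [-0.5, -0.5, -1.4]
opening: 0.0432
```

```bash
python3 st.py; python3 - <<'E'
from h import *
s=img("scene");crop(s,150,60,330,220,4,"s13")
E
```

```text
p [ 0.4846 -0.4196  0.0186] open 0.0432 t 18.55 F [-0.5 -0.5 -1.4] T [ 0.03 -0.03 -0.08]
yaw -85.3 q [-0.83  0.3   1.72  0.    1.12  0.66]
```

View pics/s13.png

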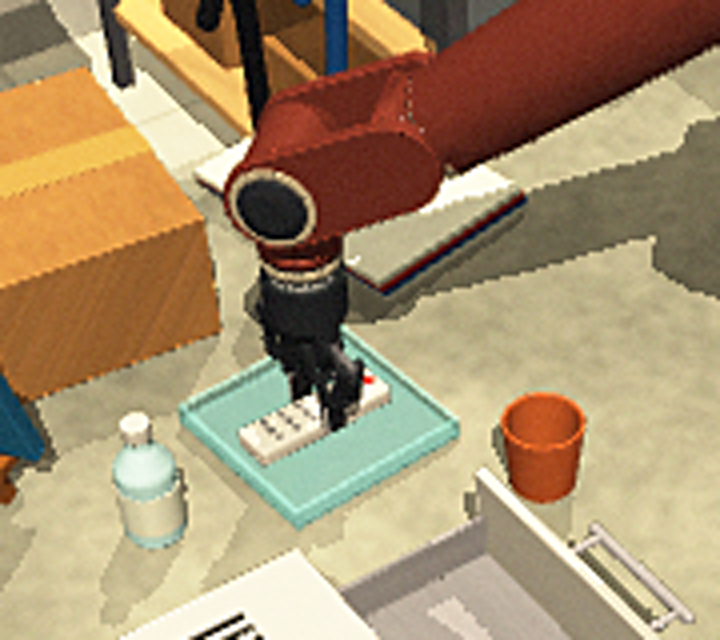

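apply_moves:
  rows:
    - [0, 0, 0.3, 0, 0, 0]
    - [0, 0, 0.6, 0, 0, 0]
    - [0, 0, 0.7, 0, 0, 0]
    - [0, 0, 0.7, 0, 0, 0]

```text
t: 19.0
tool_pos: [0.4855, -0.4207, 0.013]
tool_rot: [3.133, 0.128, 0.01]
contact_force: [1.9, -0.5, 2.8]
opening: 0.0437
```

```bash
python3 st.py
```

```text
p [ 0.4855 -0.4207  0.013 ] open 0.0437 t 19.0 F [ 1.9 -0.5  2.8] T [-0.02 -0.11  0.02]
yaw -85.31 q [-0.83  0.31  1.72  0.    1.11  0.66]
```

Contact (about 3–4 N). Release and rise.

apply_moves:
  rows:
    - [0, 0, 0, 0, 0, 0]
    - [0, 0, 0, 0, 0, 0]
    - [0, 0, 0, 0, 0, 0]
    - [0, 0, 0, 0, 0, 0]
    - [0, 0, 0, 0, 0, 0]
  grip: 0.0

```text
t: 19.5
tool_pos: [0.4853, -0.4205, 0.0127]
tool_rot: [3.134, 0.128, 0.009]
contact_force: [-0.6, -0.2, 0.0]
opening: 0.0854
```

apply_moves:
  rows:
    - [0, 0, -2, 0, 0, 0]
    - [0, 0, -5, 0, 0, 0]
    - [0, 0, -10, 0, 0, 0]
    - [0, 0, -15, 0, 0, 0]
    - [0, 0, -20, 0, 0, 0]
    - [0, 0, -22, 0, 0, 0]
    - [0, 0, -22, 0, 0, 0]

```text
t: 20.2
tool_pos: [0.4856, -0.4211, 0.2387]
tool_rot: [3.126, 0.128, 0.019]
contact_force: [0.3, -0.1, -0.8]
opening: 0.0851
```

```bash
python3 st.py; python3 - <<'E'
from h import *
s=img("scene","s14");t=img("top","t14")
crop(s,150,60,420,370,2,"s14c")
teal=lambda c:(c[...,0]>c[...,2]+8)&(c[...,2]<70)
redd=lambda c:(c[...,2]>c[...,1]+25)
for n,f,rs in (("case",teal,((165,230,210,300),(335,250,395,305))),("fob",redd,((115,175,175,235),(310,310,380,370)))):
  for h in (.022 if n=="case" else .012,):
   for i,r in ((t,rs[0]),(s,rs[1])):
    x0,y0,x1,y1=r;m=f(i["color"][y0:y1,x0:x1].astype(int)).astype(np.uint8)
    k_,l,st,ce=cv2.connectedComponentsWithStats(m);k=1+np.argmax(st[1:,4])
    q=np.argwhere(l==k)[:,::-1]+[x0,y0];W=np.array([onz(i,u,h)[:2] for u in q],np.float32);print(n,st[k,4],(ce[k]+[x0,y0]).round(1),cv2.minAreaRect(W))
E
```

```text
p [ 0.4856 -0.4211  0.2387] open 0.0851 t 20.2 F [ 0.3 -0.1 -0.8] T [-0.02 -0.01  0.04]
yaw -85.31 q [-0.83  0.08  1.57  0.    1.47  0.66]
case 660 [185.8 265.7] ((0.42729121446609497, 0.2527228593826294), (0.12172866612672806, 0.043798722326755524), 8.314154624938965)
case 574 [362.  276.5] ((0.42738449573516846, 0.2508918046951294), (0.1375696063041687, 0.051709190011024475), 8.4823579788208)
fob 276 [142.  202.3] ((0.6075183749198914, 0.38079017400741577), (0.0407525971531868, 0.07746585458517075), 88.20138549804688)
fob 359 [344.9 342.5] ((0.6066786050796509, 0.37917888164520264), (0.04643150418996811, 0.08309870213270187), 88.41932678222656)
```

View pics/s14c.png

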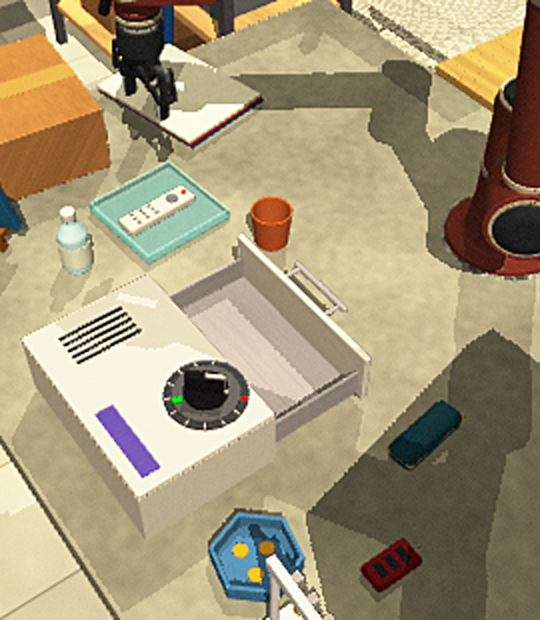

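The remote lies flat in the tray, and both views agree on the case and the fob. Fetch the case.

```bash
python3 - <<'E'
from h import *
move([.427,.252,.20],down(np.radians(-81.7)))
E
```

```text
row [-1.900e-01 -6.738e+01  2.860e+00  6.000e-02 -6.000e-02 -7.200e-01]
```

apply_moves:
  rows:
    - [0, -5, 0, 0, 0, 0]
    - [0, -10, 0, 0, 0, -0.1]
    - [0, -15, 0, 0, 0, -0.2]
    - [0, -20, 0, 0, 0, -0.3]
    - [0, -25, 0, 0, 0, -0.4]
    - [0, -30, 0, 0, 0, -0.5]
    - [-0.1, -35, 0, 0, 0, -0.5]
    - [-0.1, -40, 0, 0, 0, -0.6]
    - [-0.1, -45, 0, 0, 0, -0.6]
    - [-0.1, -50, 0, 0, 0, -0.7]
    - [-0.2, -55, 1, 0, 0, -0.7]
    - [-0.2, -60, 2, 0, 0, -0.7]
    - [-0.2, -64, 2.8, 0, 0, -0.7]
    - [-0.2, -67.3, 2.8, 0, 0, -0.7]
    - [-0.2, -67.3, 2.8, 0, 0, -0.7]
    - [-0.2, -67.3, 2.8, 0, 0, -0.7]
    - [-0.2, -67.3, 2.8, 0, 0, -0.7]

```text
t: 22.0
tool_pos: [0.4264, 0.2503, 0.199]
tool_rot: [3.127, 0.223, 0.004]
contact_force: [0.6, 0.5, -0.1]
opening: 0.0852
```

```bash
python3 st.py; python3 - <<'E'
from h import *
move([.427,.252,.006],down(np.radians(-81.7)))
s=img("scene");crop(s,290,200,430,380,4,"s15")
E
```

```text
p [0.4264 0.2503 0.199 ] open 0.0852 t 22.0 F [ 0.6  0.5 -0.1] T [ 0.01 -0.05  0.  ]
yaw -81.86 q [ 0.38 -0.25  1.94 -0.01  1.44  1.81]
row [ 0.04 -0.29 19.3   0.08 -0.03 -0.03]
```

View pics/s15.png

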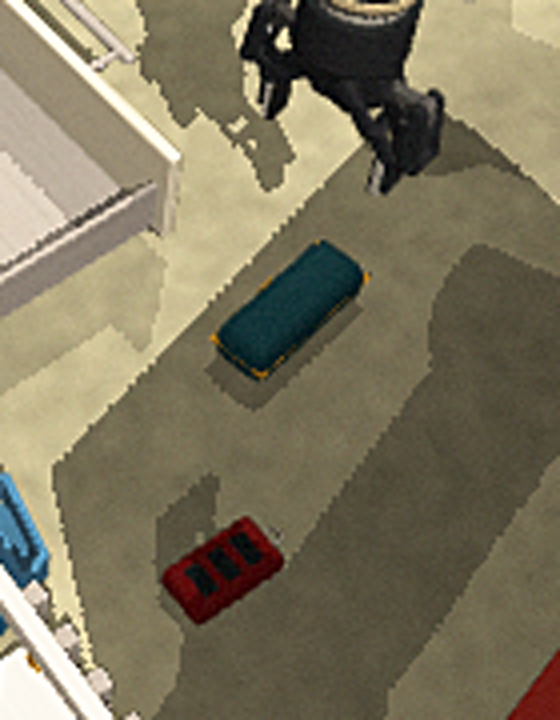

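apply_moves:
  rows:
    - [0, -0.2, 4, 0, 0, 0]
    - [0, -0.2, 8, 0, 0, 0]
    - [0, -0.2, 12, 0, 0, 0]
    - [0, -0.2, 15, 0, 0, 0]
    - [0, -0.2, 17.5, 0, 0, 0]
    - [0, -0.2, 19, 0, 0, 0]
    - [0, -0.2, 19.2, 0, 0, 0]
    - [0, -0.2, 19.2, 0, 0, 0]

```text
t: 22.85
tool_pos: [0.4275, 0.2502, 0.0075]
tool_rot: [3.128, 0.219, 0.005]
contact_force: [-0.4, -0.0, -0.4]
opening: 0.0853
```

apply_moves:
  rows:
    - [0, 0, 0, 0, 0, 0]
    - [0, 0, 0, 0, 0, 0]
    - [0, 0, 0, 0, 0, 0]
    - [0, 0, 0, 0, 0, 0]
    - [0, 0, 0, 0, 0, 0]
    - [0, 0, 0, 0, 0, 0]
    - [0, 0, 0, 0, 0, 0]
  grip: 0.8
  squeeze: 22

```text
t: 23.55
tool_pos: [0.4285, 0.2505, 0.0089]
tool_rot: [3.128, 0.219, 0.008]
contact_force: [-1.4, -1.9, 5.6]
opening: 0.0499
```

```bash
python3 st.py
```

```text
p [0.4285 0.2505 0.0089] open 0.0499 t 23.55 F [-1.4 -1.9  5.6] T [-0.16  0.09 -0.04]
yaw -81.98 q [ 0.38  0.    2.07 -0.01  1.07  1.82]
```

apply_moves:
  rows:
    - [0, 0, -1, 0, 0, 0]
    - [0, 0, -3, 0, 0, 0]
    - [0, 0, -7, 0, 0, 0]
    - [0, 0, -11, 0, 0, 0]
    - [0, 0, -15, 0, 0, 0]
    - [0, 0, -19, 0, 0, 0]
    - [0, 0, -19, 0, 0, 0]

```text
t: 24.25
tool_pos: [0.4306, 0.2531, 0.2066]
tool_rot: [3.132, 0.22, 0.027]
contact_force: [1.0, 0.5, -1.8]
opening: 0.0493
```

```bash
python3 st.py; python3 - <<'E'
from h import *
move([.548,.037,.20],down(np.radians(-89.5)))
E
```

```text
p [0.4306 0.2531 0.2066] open 0.0493 t 24.25 F [ 1.   0.5 -1.8] T [-0.03 -0.02  0.01]
yaw -81.96 q [ 0.39 -0.25  1.94 -0.01  1.44  1.82]
row [ 8.590e+00  2.304e+01  8.800e-01  2.000e-02 -2.000e-01  1.510e+00]
```

apply_moves:
  rows:
    - [1.5, 4, 0, 0, 0, 0.3]
    - [3, 8, 0, 0, 0, 0.6]
    - [4.5, 12, 0, 0, -0.1, 0.9]
    - [6, 16, 0, 0, -0.2, 1.2]
    - [7.5, 20, 0.5, 0, -0.2, 1.4]
    - [8.6, 23, 0.9, 0, -0.2, 1.5]
    - [8.6, 23, 0.9, 0, -0.2, 1.5]
    - [8.6, 23, 0.9, 0, -0.2, 1.5]
    - [8.6, 23, 0.9, 0, -0.2, 1.5]

```text
t: 25.15
tool_pos: [0.5473, 0.0382, 0.1992]
tool_rot: [3.14, 0.016, -0.002]
contact_force: [-0.0, -0.1, -1.7]
opening: 0.0494
```

```bash
python3 st.py; python3 - <<'E'
from h import *
move([.548,.037,.044],down(np.radians(-89.5)))
s=img("scene");crop(s,200,120,340,280,4,"s16")
E
```

```text
p [0.5473 0.0382 0.1992] open 0.0494 t 25.15 F [-0.  -0.1 -1.7] T [ 0.01 -0.05 -0.  ]
yaw -89.41 q [-0.07 -0.11  1.82 -0.    1.43  1.5 ]
row [9.000e-02 9.000e-02 1.552e+01 2.000e-02 1.000e-02 2.000e-02]
```

View pics/s16.png

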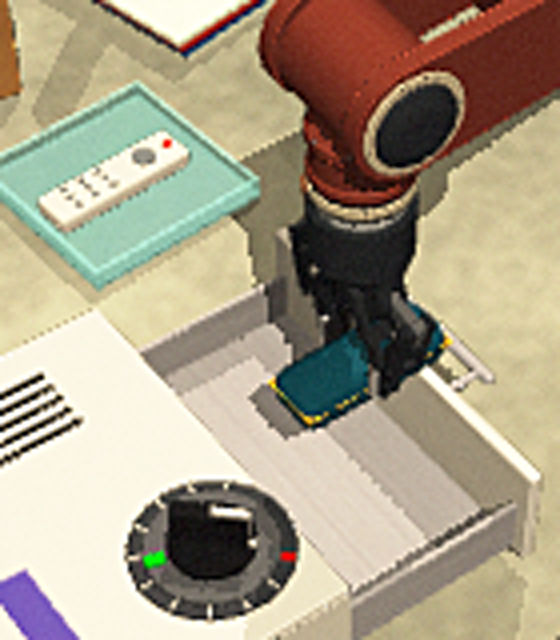

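apply_moves:
  rows:
    - [0, 0, 4, 0, 0, 0]
    - [0, 0.1, 8, 0, 0, 0]
    - [0, 0.1, 11, 0, 0, 0]
    - [0, 0.1, 13, 0, 0, 0]
    - [0, 0.1, 14.5, 0, 0, 0]
    - [0, 0.1, 15.2, 0, 0, 0]
    - [0, 0.1, 15.6, 0, 0, 0]
    - [0, 0.1, 15.8, 0, 0, 0]
    - [0, 0.1, 15.8, 0, 0, 0]

```text
t: 26.1
tool_pos: [0.548, 0.0372, 0.0424]
tool_rot: [3.14, 0.017, 0.002]
contact_force: [-0.4, -0.1, -1.7]
opening: 0.0496
```

```bash
python3 st.py
```

```text
p [0.548  0.0372 0.0424] open 0.0496 t 26.1 F [-0.4 -0.1 -1.7] T [ 0.   -0.    0.02]
yaw -89.37 q [-0.07  0.07  1.93 -0.    1.14  1.49]
```

apply_moves:
  rows:
    - [0, 0, 0.2, 0, 0, 0]
    - [0, 0, 0.4, 0, 0, 0]
    - [0, 0, 0.4, 0, 0, 0]

```text
t: 26.4
tool_pos: [0.5494, 0.0371, 0.0398]
tool_rot: [3.14, 0.017, 0.006]
contact_force: [-0.4, -0.1, 4.2]
opening: 0.0496
```

```bash
python3 st.py
```

```text
p [0.5494 0.0371 0.0398] open 0.0496 t 26.4 F [-0.4 -0.1  4.2] T [-0.   -0.09 -0.  ]
yaw -89.38 q [-0.07  0.07  1.93 -0.    1.13  1.49]
```

Down on the floor (4 N). Release.

apply_moves:
  rows:
    - [0, 0, 0, 0, 0, 0]
    - [0, 0, 0, 0, 0, 0]
    - [0, 0, 0, 0, 0, 0]
    - [0, 0, 0, 0, 0, 0]
    - [0, 0, 0, 0, 0, 0]
  grip: 0.0

```text
t: 26.9
tool_pos: [0.5492, 0.0371, 0.0397]
tool_rot: [3.14, 0.017, 0.006]
contact_force: [-0.3, 0.5, 0.4]
opening: 0.0855
```

apply_moves:
  rows:
    - [0, 0, -2, 0, 0, 0]
    - [0, 0, -5, 0, 0, 0]
    - [0, 0, -10, 0, 0, 0]
    - [0, 0, -15, 0, 0, 0]
    - [0, 0, -17, 0, 0, 0]
    - [0, 0, -17, 0, 0, 0]

```text
t: 27.5
tool_pos: [0.5511, 0.0372, 0.2149]
tool_rot: [3.139, 0.017, 0.02]
contact_force: [-0.2, -1.2, 0.5]
opening: 0.0852
```

```bash
python3 st.py; python3 - <<'E'
from h import *
s=img("scene","s17");t=img("top","t17")
crop(s,200,120,410,370,2.4,"s17c")
redd=lambda c:(c[...,2]>c[...,1]+25)
for n,f,rs in (("fob",redd,((115,175,175,235),(310,310,380,370))),):
   for i,r in ((t,rs[0]),(s,rs[1])):
    x0,y0,x1,y1=r;m=f(i["color"][y0:y1,x0:x1].astype(int)).astype(np.uint8)
    k_,l,st,ce=cv2.connectedComponentsWithStats(m);k=1+np.argmax(st[1:,4])
    q=np.argwhere(l==k)[:,::-1]+[x0,y0];W=np.array([onz(i,u,.012)[:2] for u in q],np.float32);print(n,st[k,4],(ce[k]+[x0,y0]).round(1),cv2.minAreaRect(W))
move([.607,.38,.20],down(np.radians(-91.7)))
E
```

```text
p [0.5511 0.0372 0.2149] open 0.0852 t 27.5 F [-0.2 -1.2  0.5] T [-0.02 -0.01  0.04]
yaw -89.38 q [-0.07 -0.12  1.81 -0.    1.44  1.49]
fob 226 [141.8 203. ] ((0.6074408888816833, 0.3823928236961365), (0.07313656806945801, 0.03973511606454849), 0.9513431191444397)
fob 349 [344.9 342.8] ((0.6072210073471069, 0.379163920879364), (0.04643150418996811, 0.08201345801353455), 88.41932678222656)
row [ 6.23e+00 -3.42e+01  8.70e-01  2.00e-02 -4.00e-02  4.60e-01]
```

View pics/s17c.png

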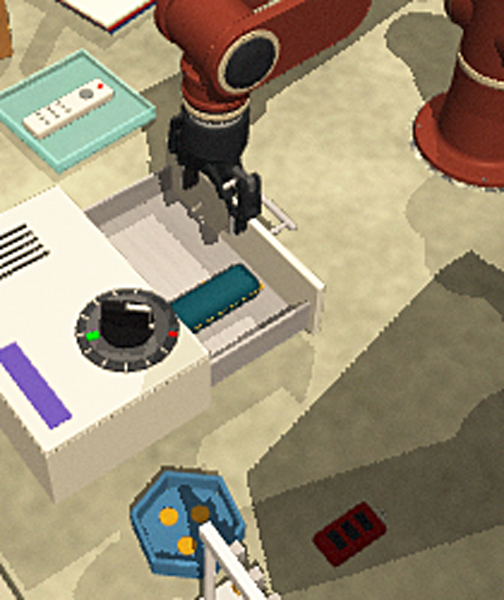

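apply_moves:
  rows:
    - [0.8, -4.5, 0, 0, 0, 0.1]
    - [1.6, -9, 0, 0, 0, 0.2]
    - [2.5, -13.5, 0, 0, 0, 0.3]
    - [3.3, -18, 0, 0, 0, 0.4]
    - [4.1, -22.5, 0, 0, 0, 0.4]
    - [4.9, -27, 0, 0, 0, 0.5]
    - [5.8, -31.5, 0.5, 0, 0, 0.5]
    - [6.2, -34.2, 0.9, 0, 0, 0.5]
    - [6.2, -34.2, 0.9, 0, 0, 0.5]
    - [6.2, -34.2, 0.9, 0, 0, 0.5]
    - [6.2, -34.2, 0.9, 0, 0, 0.5]

```text
t: 28.7
tool_pos: [0.6062, 0.3787, 0.198]
tool_rot: [3.138, -0.053, 0.002]
contact_force: [0.1, 0.4, -0.1]
opening: 0.0855
```

```bash
python3 st.py; python3 - <<'E'
from h import *
move([.607,.381,.005],down(np.radians(-91.7)))
s=img("scene");crop(s,260,240,400,380,4,"s18")
E
```

```text
p [0.6062 0.3787 0.198 ] open 0.0855 t 28.7 F [ 0.1  0.4 -0.1] T [-0.07 -0.01  0.05]
yaw -91.93 q [ 0.46  0.28  1.41 -0.    1.45  2.06]
row [ 6.00e-02 -3.00e-01  1.93e+01  4.00e-02 -1.00e-02 -5.00e-02]
```

View pics/s18.png

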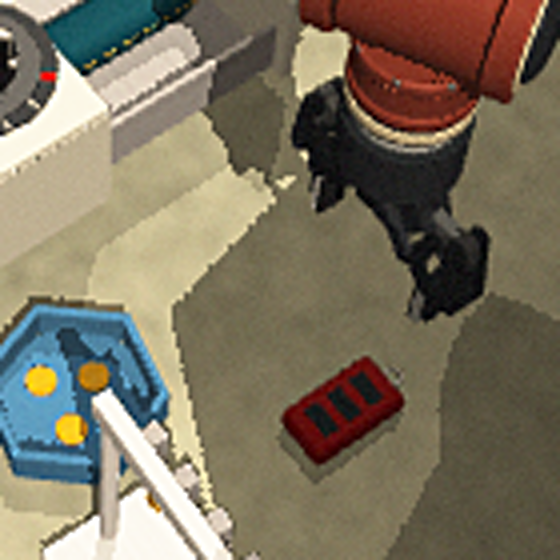

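apply_moves:
  rows:
    - [0, -0.2, 4, 0, 0, 0]
    - [0, -0.2, 8, 0, 0, 0]
    - [0, -0.2, 12, 0, 0, 0]
    - [0, -0.2, 15, 0, 0, 0]
    - [0, -0.2, 17.5, 0, 0, 0]
    - [0, -0.2, 18.8, 0, 0, 0]
    - [0, -0.2, 19.2, 0, 0, 0]
    - [0, -0.2, 19.2, 0, 0, 0]

```text
t: 29.55
tool_pos: [0.6074, 0.3796, 0.0074]
tool_rot: [3.139, -0.055, 0.004]
contact_force: [0.7, 0.4, -0.7]
opening: 0.0859
```

```bash
python3 st.py; python3 - <<'E'
from h import *
s=img("scene");crop(s,260,240,400,380,4,"s19")
E
```

```text
p [0.6074 0.3796 0.0074] open 0.0859 t 29.55 F [ 0.7  0.4 -0.7] T [-0.   -0.01  0.01]
yaw -92.0 q [ 0.46  0.47  1.52 -0.    1.16  2.06]
```

View pics/s19.png

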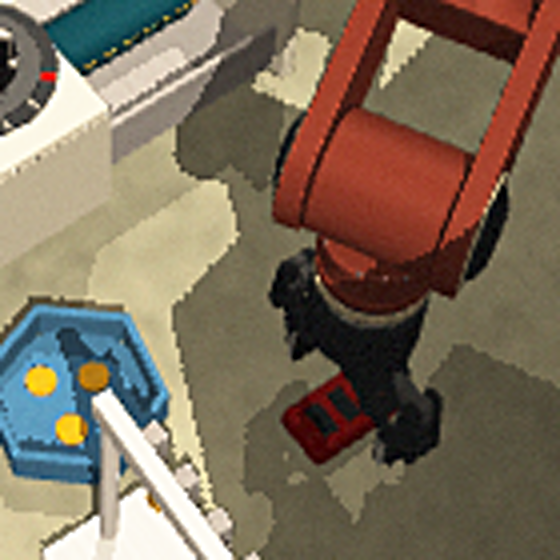

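apply_moves:
  rows:
    - [0, 0, 0.3, 0, 0, 0]
    - [0, 0, 0.3, 0, 0, 0]
    - [0, 0, 0.3, 0, 0, 0]
    - [0, 0, 0.3, 0, 0, 0]
    - [0, 0, 0.3, 0, 0, 0]
    - [0, 0, 0.3, 0, 0, 0]
    - [0, 0, 0.3, 0, 0, 0]
    - [0, 0, 0.3, 0, 0, 0]
  grip: 0.8
  squeeze: 22

```text
t: 30.4
tool_pos: [0.6086, 0.3805, 0.0065]
tool_rot: [3.14, -0.054, 0.008]
contact_force: [0.8, 0.1, 5.0]
opening: 0.0434
```

```bash
python3 st.py
```

```text
p [0.6086 0.3805 0.0065] open 0.0434 t 30.4 F [0.8 0.1 5. ] T [ 0.02  0.11 -0.03]
yaw -91.98 q [ 0.46  0.47  1.52 -0.    1.15  2.06]
```

apply_moves:
  rows:
    - [0, 0, -1, 0, 0, 0]
    - [0, 0, -3, 0, 0, 0]
    - [0, 0, -7, 0, 0, 0]
    - [0, 0, -11, 0, 0, 0]
    - [0, 0, -15, 0, 0, 0]
    - [0, 0, -19, 0, 0, 0]
    - [0, 0, -19, 0, 0, 0]

```text
t: 31.1
tool_pos: [0.6111, 0.3826, 0.2074]
tool_rot: [-3.135, 0.054, -0.03]
contact_force: [1.2, 0.9, -0.4]
opening: 0.0432
```

```bash
python3 st.py; python3 - <<'E'
from h import *
move([.548,-.08,.20],down(np.radians(-89.5)))
s=img("scene");crop(s,260,190,420,350,4,"s20")
E
```

```text
p [0.6111 0.3826 0.2074] open 0.0432 t 31.1 F [ 1.2  0.9 -0.4] T [ 0.1  -0.08 -0.02]
yaw -91.97 q [ 0.46  0.28  1.4  -0.    1.44  2.06]
row [-4.73 46.45  0.36 -0.07 -0.22 -0.49]
```

View pics/s20.png

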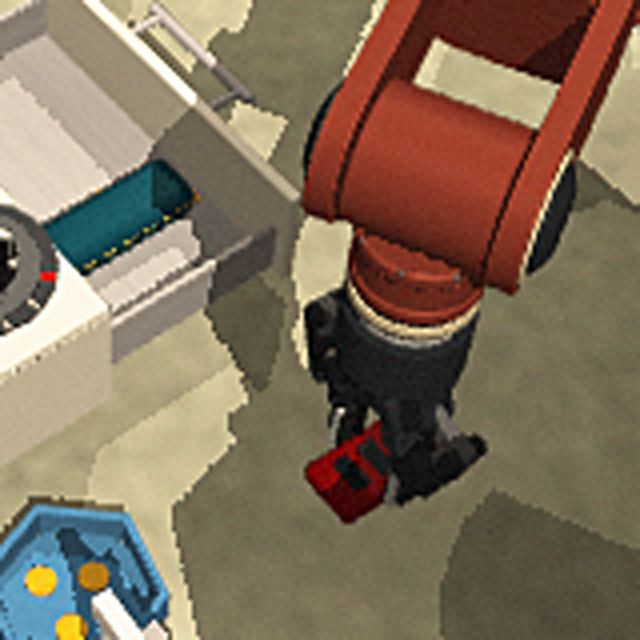

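apply_moves:
  rows:
    - [-0.8, 4, 0, 0, 0, 0]
    - [-1.6, 8, 0, 0, 0, 0]
    - [-2.4, 12, 0, 0, 0, -0.1]
    - [-3, 16, 0, 0, 0, -0.2]
    - [-3.4, 20, 0, 0, -0.1, -0.2]
    - [-3.8, 24, 0, 0, -0.1, -0.3]
    - [-4, 28, 0, 0, -0.1, -0.3]
    - [-4.2, 32, 0, 0, -0.1, -0.4]
    - [-4.4, 36, 0, 0, -0.2, -0.4]
    - [-4.6, 40, 0, 0, -0.2, -0.5]
    - [-4.7, 44, 0.2, 0, -0.2, -0.5]
    - [-4.7, 46.4, 0.3, 0, -0.2, -0.5]
    - [-4.7, 46.4, 0.3, 0, -0.2, -0.5]
    - [-4.7, 46.4, 0.3, 0, -0.2, -0.5]
    - [-4.7, 46.4, 0.3, 0, -0.2, -0.5]

```text
t: 32.65
tool_pos: [0.5465, -0.0793, 0.1972]
tool_rot: [-3.137, -0.016, 0.007]
contact_force: [-0.3, 0.5, -0.5]
opening: 0.0437
```

```bash
python3 st.py; python3 - <<'E'
from h import *
move([.548,-.08,.040],down(np.radians(-89.5)))
s=img("scene");crop(s,200,120,340,280,4,"s21")
E
```

```text
p [ 0.5465 -0.0793  0.1972] open 0.0437 t 32.65 F [-0.3  0.5 -0.5] T [ 0.03  0.05 -0.01]
yaw -89.43 q [-0.28 -0.09  1.82  0.    1.43  1.28]
row [ 2.200e-01  1.400e-01  1.572e+01 -5.000e-02  5.000e-02  1.000e-02]
```

View pics/s21.png

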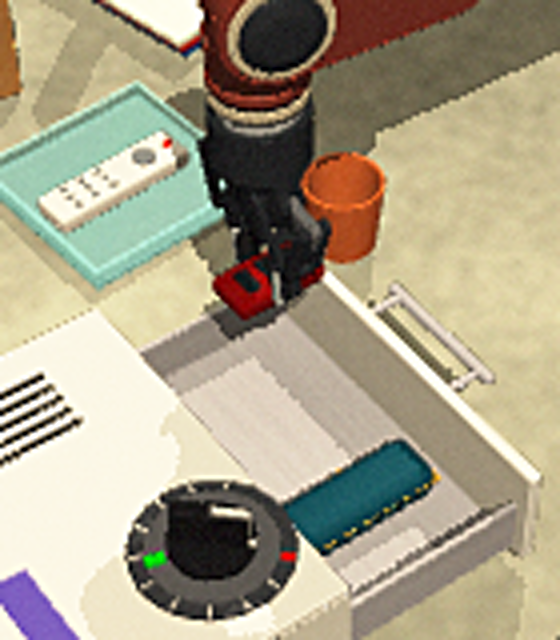

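apply_moves:
  rows:
    - [0.1, 0, 4, 0, 0, 0]
    - [0.1, 0.1, 8, 0, 0, 0]
    - [0.1, 0.1, 11, 0, 0, 0]
    - [0.1, 0.1, 13, 0, 0, 0]
    - [0.1, 0.1, 14.5, 0, 0, 0]
    - [0.1, 0.1, 15.2, 0, 0, 0]
    - [0.1, 0.1, 15.8, 0, 0, 0]
    - [0.1, 0.1, 16, 0, 0, 0]
    - [0.1, 0.1, 16.1, 0, 0, 0]
    - [0.1, 0.1, 16.1, 0, 0, 0]

```text
t: 33.7
tool_pos: [0.548, -0.0796, 0.0377]
tool_rot: [-3.138, -0.017, 0.003]
contact_force: [0.6, 1.5, 0.6]
opening: 0.0433
```

```bash
python3 st.py
```

```text
p [ 0.548  -0.0796  0.0377] open 0.0433 t 33.7 F [0.6 1.5 0.6] T [ 0.12 -0.02  0.02]
yaw -89.39 q [-0.28  0.09  1.92  0.    1.14  1.28]
```

apply_moves:
  rows:
    - [0, 0, 0.2, 0, 0, 0]
    - [0, 0, 0.2, 0, 0, 0]

```text
t: 33.9
tool_pos: [0.5495, -0.0797, 0.0376]
tool_rot: [-3.138, -0.016, -0.003]
contact_force: [-0.3, 2.9, 4.7]
opening: 0.0437
```

apply_moves:
  rows:
    - [0, 0, 0, 0, 0, 0]
    - [0, 0, 0, 0, 0, 0]
    - [0, 0, 0, 0, 0, 0]
    - [0, 0, 0, 0, 0, 0]
    - [0, 0, 0, 0, 0, 0]
  grip: 0.0

```text
t: 34.4
tool_pos: [0.5493, -0.0797, 0.0373]
tool_rot: [-3.138, -0.016, -0.002]
contact_force: [-0.6, 0.3, -0.8]
opening: 0.0854
```

apply_moves:
  rows:
    - [0, 0, -2, 0, 0, 0]
    - [0, 0, -5, 0, 0, 0]
    - [0, 0, -10, 0, 0, 0]
    - [0, 0, -15, 0, 0, 0]
    - [0, 0, -17, 0, 0, 0]
    - [0, 0, -17, 0, 0, 0]

```text
t: 35.0
tool_pos: [0.5516, -0.081, 0.2126]
tool_rot: [-3.141, -0.016, -0.016]
contact_force: [-0.2, 0.6, 0.6]
opening: 0.0853
```

```bash
python3 st.py; python3 - <<'E'
from h import *
s=img("scene","s22");t=img("top","t22")
crop(s,200,120,340,280,4,"s22c");crop(t,210,160,360,270,5,"t22c")
E
```

```text
p [ 0.5516 -0.081   0.2126] open 0.0853 t 35.0 F [-0.2  0.6  0.6] T [ 0.04  0.   -0.04]
yaw -89.41 q [-0.28 -0.1   1.8   0.    1.44  1.28]
```

View pics/s22c.png

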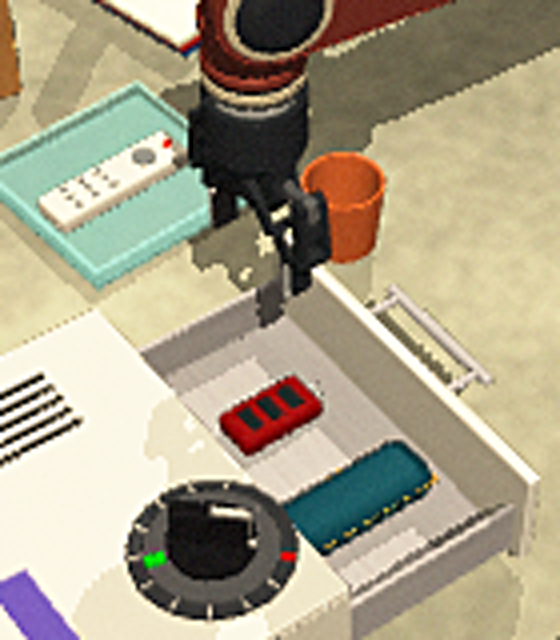

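View pics/t22.png

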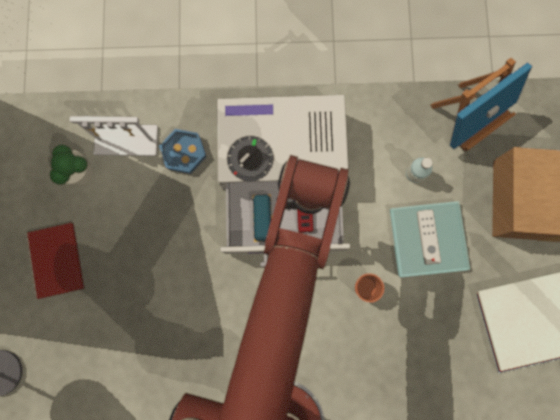

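Case and fob lie flat, side by side. Before shutting, I'll check the shadowed left part of the ledge for a dark phone or gate opener.

```bash
python3 - <<'E'
import cv2,numpy as np
t=cv2.imread("pics/t22.png")[90:420,0:240];s=cv2.imread("pics/s22.png")[200:420,260:560]
t=np.clip(t.astype(float)*2.2,0,255).astype(np.uint8);s=np.clip(s.astype(float)*2,0,255).astype(np.uint8)
t=cv2.resize(t,None,fx=1.66,fy=1.66);s=cv2.resize(s,(390,286))
o=np.zeros((550,800,3),np.uint8);o[:t.shape[0],:t.shape[1]]=t[:550,:400];o[:286,405:795]=s;cv2.imwrite("pics/chk.png",o)
E
python3 - <<'E'
import sys;sys.path.insert(0,".")
from h import *
move([.4175,-.0231,.20],down(0.0065))
E
```

```text
row [-13.08  -5.85   0.69  -0.02  -0.04 -17.96]
```

View pics/chk.png

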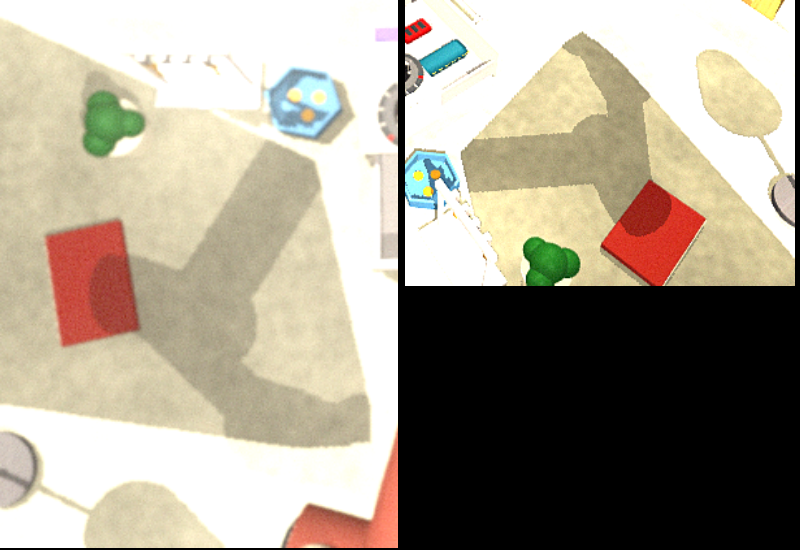

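Only a book, a plant, a lamp and the key rack are left there. Back to the handle to push the drawer shut.

apply_moves:
  rows:
    - [-3, -1.5, 0, 0, 0, -1.7]
    - [-6, -3, 0, 0, 0, -3.4]
    - [-9, -4, 0, 0, 0, -5.1]
    - [-12, -5, 0.3, 0, 0, -6.8]
    - [-13.1, -5.8, 0.6, 0, 0, -8.5]
    - [-13.1, -5.8, 0.6, 0, 0, -10.2]
    - [-13.1, -5.8, 0.6, 0, 0, -11.9]
    - [-13.1, -5.8, 0.6, 0, 0, -13.6]
    - [-13.1, -5.8, 0.6, 0, 0, -15.3]
    - [-13.1, -5.8, 0.6, 0, 0, -17]
    - [-13.1, -5.8, 0.6, 0, 0, -18]
    - [-13.1, -5.8, 0.6, 0, 0, -18]
    - [-13.1, -5.8, 0.6, 0, 0, -18]
  grip: 0.68

```text
t: 36.4
tool_pos: [0.4163, -0.0234, 0.1988]
tool_rot: [-2.209, -2.227, -0.002]
contact_force: [0.1, -0.3, 0.1]
opening: 0.0272
```

```bash
python3 st.py; python3 - <<'E'
from h import *
move([.4175,-.0231,.088],down(0.0065))
E
```

```text
p [ 0.4163 -0.0234  0.1988] open 0.0272 t 36.4 F [ 0.1 -0.3  0.1] T [ 0.02  0.04 -0.01]
yaw 0.48 q [-0.24 -0.46  2.11  0.    1.5  -0.25]
row [-0.02  0.15 11.08 -0.03 -0.05  0.02]
```

apply_moves:
  rows:
    - [0, 0.1, 3, 0, 0, 0]
    - [0, 0.1, 6, 0, 0, 0]
    - [0, 0.1, 8, 0, 0, 0]
    - [0, 0.1, 9.5, 0, 0, 0]
    - [0, 0.1, 11, 0, 0, 0]
    - [0, 0.1, 11, 0, 0, 0]

```text
t: 37.0
tool_pos: [0.4146, -0.0223, 0.0857]
tool_rot: [-2.206, -2.222, 0.003]
contact_force: [-0.6, -0.2, -0.1]
opening: 0.0273
```

apply_moves:
  rows:
    - [0, 0, 0, 0, 0, 0]
    - [0, 0, 0, 0, 0, 0]
    - [0, 0, 0, 0, 0, 0]
    - [0, 0, 0, 0, 0, 0]
    - [0, 0, 0, 0, 0, 0]
    - [0, 0, 0, 0, 0, 0]
  grip: 1
  squeeze: 40

```text
t: 37.6
tool_pos: [0.4175, -0.0224, 0.0865]
tool_rot: [-2.212, -2.225, -0.006]
contact_force: [10.7, -0.1, -9.6]
opening: 0.009
```

```bash
python3 st.py; python3 - <<'E'
from h import *
p,Rt,o=pose();move([.588,p[1]+.0014,p[2]],down(0.008))
E
```

```text
p [ 0.4175 -0.0224  0.0865] open 0.009 t 37.6 F [10.7 -0.1 -9.6] T [ 0.06 -1.75 -0.03]
yaw 0.33 q [-0.24 -0.34  2.21  0.01  1.27 -0.24]
row [ 0.04 17.05  0.    0.   -0.07 -0.02]
```

Push gently in, 15 mm per row at most.

apply_moves:
  rows:
    - [0, 0.4, 0, 0, 0, 0]
    - [0, 1, 0, 0, 0, 0]
    - [0, 2, 0, 0, 0, 0]
    - [0, 3, 0, 0, 0, 0]
    - [0, 4.2, 0, 0, 0, 0]
    - [0, 5.5, 0, 0, 0, 0]
    - [0, 6.8, 0, 0, 0, 0]
    - [0, 8.1, 0, 0, 0, 0]
    - [0, 9.4, 0, 0, 0, 0]
    - [0, 10.7, 0, 0, 0, 0]
    - [0, 12, 0, 0, 0, 0]
    - [0, 13.2, 0, 0, 0, 0]
    - [0, 14.3, 0, 0, 0, 0]
    - [0, 15.3, 0, 0, 0, 0]
    - [0, 16, 0, 0, 0, 0]
    - [0, 16.6, 0, 0, 0, 0]
    - [0, 17, 0, 0, 0, 0]
    - [0, 17.1, 0, 0, 0, 0]
    - [0, 17.1, 0, 0, 0, 0]

```text
t: 39.5
tool_pos: [0.5876, -0.0219, 0.0865]
tool_rot: [-2.211, -2.224, -0.002]
contact_force: [-5.3, -4.8, 2.2]
opening: 0.0094
```

```bash
python3 st.py; python3 - <<'E'
from h import *
s=img("scene");crop(s,150,120,340,330,3,"s23")
E
```

```text
p [ 0.5876 -0.0219  0.0865] open 0.0094 t 39.5 F [-5.3 -4.8  2.2] T [-0.81  0.81 -0.03]
yaw 0.34 q [-0.17  0.1   1.82  0.    1.23 -0.17]
```

View pics/s23.png

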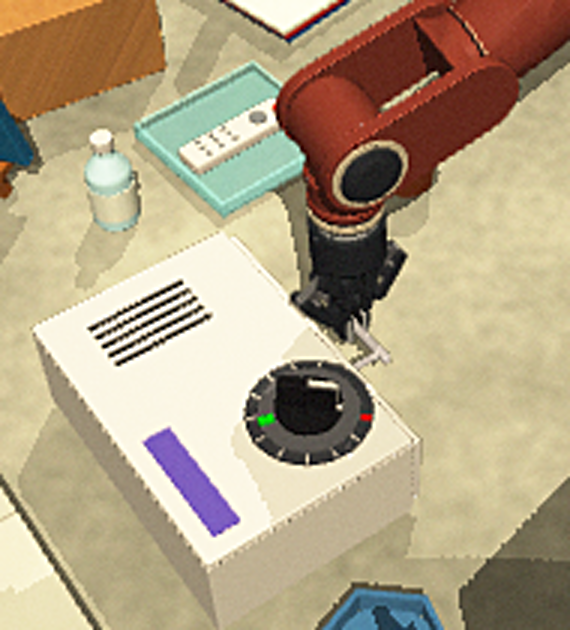

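apply_moves:
  rows:
    - [0, 0, 0, 0, 0, 0]
    - [0, 0, 0, 0, 0, 0]
    - [0, 0, 0, 0, 0, 0]
    - [0, 0, 0, 0, 0, 0]
  grip: 0.7

```text
t: 39.95
tool_pos: [0.588, -0.0215, 0.0869]
tool_rot: [-2.211, -2.225, -0.004]
contact_force: [-0.6, -0.3, 0.2]
opening: 0.0254
```

apply_moves:
  rows:
    - [0, 0, -4, 0, 0, 0]
    - [0, 0, -8, 0, 0, 0]
    - [0, 0, -13, 0, 0, 0]
    - [0, 0, -17, 0, 0, 0]
    - [0, 0, -18, 0, 0, 0]
    - [0, 0, -18, 0, 0, 0]

```text
t: 40.55
tool_pos: [0.5896, -0.0225, 0.2699]
tool_rot: [-2.214, -2.228, -0.009]
contact_force: [-0.0, -1.0, -0.1]
opening: 0.0254
```

```bash
python3 st.py; python3 - <<'E'
from h import *
A=np.array([.696,.0627])
for n,fn,roi in (("top","top0",(225,130,280,185)),("top","t9",(225,130,280,185)),("scene","s9",(220,230,285,290)),("scene",None,(220,230,285,290))):
    i=img(n); c0=i["color"] if fn is None else cv2.imread(f"pics/{fn}.png")
    x0,y0,x1,y1=roi;c=c0[y0:y1,x0:x1].astype(float)
    for nm,w in (("green",np.minimum(c[...,1]-c[...,0],c[...,1]-c[...,2])-20),("red",np.minimum(c[...,2]-c[...,0],c[...,2]-c[...,1])-20)):
        w=np.clip(w,0,None);ys,xs=np.mgrid[y0:y1,x0:x1];u=((w*xs).sum()/w.sum(),(w*ys).sum()/w.sum())
        for z in (.135,):
            P=onz(i,u,z)[:2]-A;print(n,fn,nm,np.round(u,1),z,np.degrees(np.arctan2(P[1],P[0])).round(1),np.hypot(*P).round(4))
crop(img("scene"),200,210,300,310,6,"s24")
E
```

```text
p [ 0.5896 -0.0225  0.2699] open 0.0254 t 40.55 F [-0.  -1.  -0.1] T [-0.01  0.05  0.03]
yaw 0.36 q [-0.17 -0.05  1.65  0.01  1.54 -0.17]
top top0 green [253.7 142. ] 0.135 -12.6 0.0439
top top0 red [234.9 172.6] 0.135 133.3 0.0558
top t9 green [253.7 142. ] 0.135 -12.6 0.0438
top t9 red [234.9 172.6] 0.135 133.2 0.0557
scene s9 green [238.2 259.4] 0.135 -21.7 0.042
scene s9 red [271.  258.8] 0.135 134.6 0.0535
scene None green [238.2 259.4] 0.135 -21.7 0.0421
scene None red [271.2 258.7] 0.135 135.3 0.0539
```

View pics/s24.png

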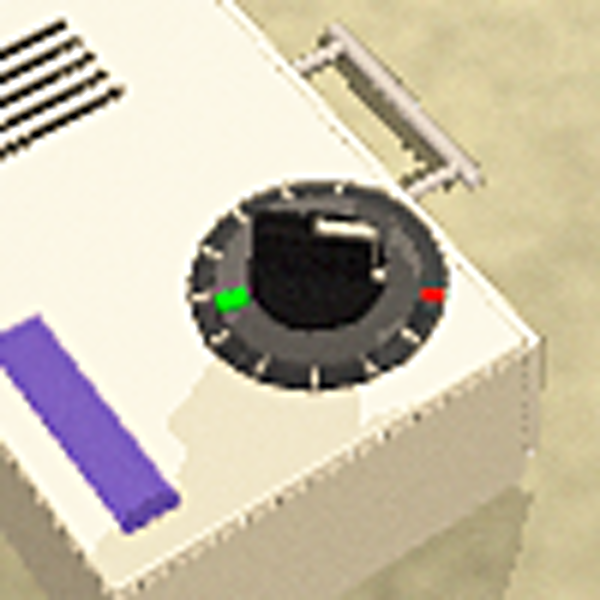

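The drawer is shut. The raised green tab triangulates to about 148.5° clockwise of off, between ticks 5 and 6. Back to the dial.

```bash
python3 - <<'E'
from h import *
move([.696,.0627,.26],down(np.radians(45.5)))
E
```

```text
row [ 8.43 10.93  0.37 -0.04 -0.1  -9.03]
```

apply_moves:
  rows:
    - [8.4, 10.9, 0.3, 0, 0, -9]
    - [8.4, 10.9, 0.3, 0, 0, -9]
    - [8.4, 10.9, 0.3, 0, 0, -9]
    - [8.4, 10.9, 0.3, 0, 0, -9]
    - [8.4, 10.9, 0.3, 0, 0, -9]
    - [8.4, 10.9, 0.3, 0, 0, -9]
    - [8.4, 10.9, 0.3, 0, 0, -9]
    - [8.4, 10.9, 0.3, 0, 0, -9]
  grip: 0.3
  squeeze: 25

```text
t: 41.6
tool_pos: [0.6952, 0.0624, 0.2591]
tool_rot: [-1.191, -2.896, -0.004]
contact_force: [-0.7, 0.0, 0.0]
opening: 0.0598
```

```bash
python3 st.py; python3 - <<'E'
from h import *
move([.696,.0627,.150],down(np.radians(45.5)))
E
```

```text
p [0.6952 0.0624 0.2591] open 0.0598 t 41.6 F [-0.7  0.   0. ] T [ 0.03 -0.08 -0.01]
yaw 45.3 q [-0.02  0.21  1.39  0.01  1.55 -0.81]
row [-0.15  0.09 10.91 -0.02 -0.12 -0.04]
```

apply_moves:
  rows:
    - [0, 0, 4, 0, 0, 0]
    - [-0.1, 0.1, 7, 0, -0.1, 0]
    - [-0.1, 0.1, 9, 0, -0.1, 0]
    - [-0.1, 0.1, 10.9, 0, -0.1, 0]
    - [-0.1, 0.1, 10.9, 0, -0.1, 0]
    - [-0.1, 0.1, 10.9, 0, -0.1, 0]

```text
t: 42.2
tool_pos: [0.6958, 0.063, 0.1504]
tool_rot: [-1.194, -2.903, 0.001]
contact_force: [0.0, -0.4, 0.5]
opening: 0.0598
```

apply_moves:
  rows:
    - [0, 0, 0, 0, 0, 0]
    - [0, 0, 0, 0, 0, 0]
    - [0, 0, 0, 0, 0, 0]
    - [0, 0, 0, 0, 0, 0]
    - [0, 0, 0, 0, 0, 0]
    - [0, 0, 0, 0, 0, 0]
    - [0, 0, 0, 0, 0, 0]
    - [0, 0, 0, 0, 0, 0]
  grip: 1
  squeeze: 25

```text
t: 43.0
tool_pos: [0.6962, 0.0627, 0.1519]
tool_rot: [-1.195, -2.904, 0.001]
contact_force: [-2.5, -0.9, 5.9]
opening: 0.0134
```

```bash
python3 st.py
```

```text
p [0.6962 0.0627 0.1519] open 0.0134 t 43.0 F [-2.5 -0.9  5.9] T [-0.29  0.45 -0.1 ]
yaw 45.26 q [-0.02  0.28  1.49 -0.    1.37 -0.81]
```

apply_moves:
  rows:
    - [0, 0, 0, 0, 0, 1.5]
    - [0, 0, 0, 0, 0, 3]
    - [0, 0, 0, 0, 0, 4.5]
    - [0, 0, 0, 0, 0, 6]
    - [0, 0, 0, 0, 0, 7.5]
    - [0, 0, 0, 0, 0, 9]
    - [0, 0, 0, 0, 0, 10.5]
    - [0, 0, 0, 0, 0, 12]
    - [0, 0, 0, 0, 0, 13.5]
    - [0, 0, 0, 0, 0, 15]
    - [0, 0, 0, 0, 0, 15]
    - [0, 0, 0, 0, 0, 15]

```text
t: 44.2
tool_pos: [0.6959, 0.0626, 0.1519]
tool_rot: [-2.715, -1.58, 0.003]
contact_force: [-3.1, -2.0, 2.4]
opening: 0.0133
```

```bash
python3 st.py
```

```text
p [0.6959 0.0626 0.1519] open 0.0133 t 44.2 F [-3.1 -2.   2.4] T [-0.21  0.49 -0.02]
yaw -29.59 q [-0.02  0.28  1.5  -0.    1.37  0.5 ]
```

apply_moves:
  rows:
    - [0, 0, 0, 0, 0, 1.5]
    - [0, 0, 0, 0, 0, 3]
    - [0, 0, 0, 0, 0, 4.5]
    - [0, 0, 0, 0, 0, 6]
    - [0, 0, 0, 0, 0, 7.5]
    - [0, 0, 0, 0, 0, 9]
    - [0, 0, 0, 0, 0, 10.5]
    - [0, 0, 0, 0, 0, 12]
    - [0, 0, 0, 0, 0, 13.2]
    - [0, 0, 0, 0, 0, 14.2]
    - [0, 0, 0, 0, 0, 14.7]
    - [0, 0, 0, 0, 0, 14.7]
    - [0, 0, 0, 0, 0, 14.7]

```text
t: 45.5
tool_pos: [0.6957, 0.0628, 0.152]
tool_rot: [3.121, -0.355, -0.004]
contact_force: [-3.7, 0.6, 2.0]
opening: 0.0137
```

```bash
python3 st.py
```

```text
p [0.6957 0.0628 0.152 ] open 0.0137 t 45.5 F [-3.7  0.6  2. ] T [-0.09  0.46 -0.08]
yaw -102.97 q [-0.02  0.28  1.5  -0.    1.37  1.78]
```

apply_moves:
  rows:
    - [0, 0, 0, 0, 0, 0]
    - [0, 0, 0, 0, 0, 0]
    - [0, 0, 0, 0, 0, 0]
    - [0, 0, 0, 0, 0, 0]
  grip: 0.5

```text
t: 45.9
tool_pos: [0.6958, 0.0628, 0.1518]
tool_rot: [3.121, -0.354, -0.003]
contact_force: [0.9, -0.3, -0.7]
opening: 0.0428
```

apply_moves:
  rows:
    - [0, 0, -3, 0, 0, 0]
    - [0, 0, -6, 0, 0, 0]
    - [0, 0, -10, 0, 0, 0]
    - [0, 0, -13, 0, 0, 0]
    - [10, 0, -15, 0, 0, 0]
    - [14, 0, -15, 0, 0, 0]
    - [18, 0, -15, 0, 0, 0]
    - [22, 0, -15, 0, 0, 0]
    - [26, 0, -15, 0, 0, 0]
    - [26, 0, -15, 0, 0, 0]
    - [26, 0, -15, 0, 0, 0]

```text
t: 47.0
tool_pos: [0.951, 0.0032, 0.2945]
tool_rot: [3.12, -0.356, -0.012]
contact_force: [-0.8, -0.4, -1.8]
opening: 0.0427
```

```bash
python3 st.py; python3 - <<'E'
from h import *
s=img("scene","s25");t=img("top","t25")
crop(s,200,210,300,310,6,"s25c");crop(t,215,90,355,210,5,"t25c")
E
```

```text
p [0.951  0.0032 0.2945] open 0.0427 t 47.0 F [-0.8 -0.4 -1.8] T [-0.05  0.01 -0.07]
yaw -103.02 q [-0.07  0.91  0.38 -0.    1.86  1.72]
```

View pics/s25c.png

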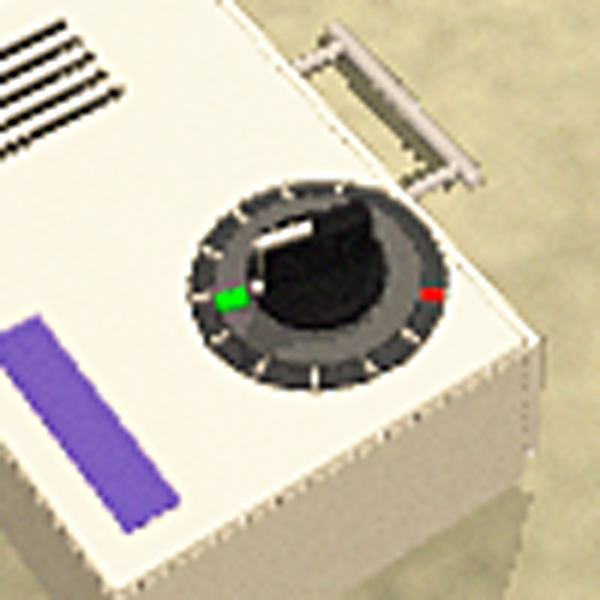

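View pics/t25c.png

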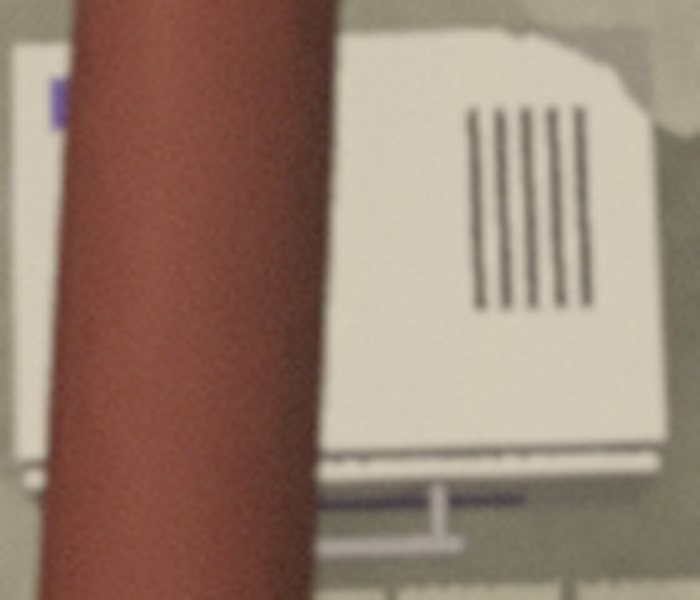

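The pointer's bottom end stands right by the tab at scene crop (257,287) versus tab (232,299). I moved the arm to the wrong side, which blocks the top view, so I'll draw back and check.

```bash
python3 - <<'E'
from h import *
move([.45,-.27,.29],down(np.radians(-103)))
E
```

```text
row [-4.251e+01  3.795e+01  1.180e+00  1.000e-02  4.000e-02  1.000e-02]
```

apply_moves:
  rows:
    - [-4, 3.5, 0, 0, 0, 0]
    - [-7, 6.3, 0, 0, 0, 0]
    - [-10, 9, 0, 0, 0, 0]
    - [-14, 12.5, 0, 0, 0, 0]
    - [-18, 16, 0, 0, 0, 0]
    - [-22, 19.5, 0, 0, 0, 0]
    - [-26, 23, 0, 0, 0, 0]
    - [-30, 26.5, 0, 0, 0, 0]
    - [-34, 30, 0, 0, 0, 0]
    - [-38, 34, 0, 0, 0, 0]
    - [-42, 37.5, 0, 0, 0, 0]
    - [-42.5, 38, 0, 0, 0, 0]
    - [-42.5, 38, 0, 0, 0, 0]
    - [-42.5, 38, 0, 0, 0, 0]

```text
t: 48.5
tool_pos: [0.4488, -0.2696, 0.3032]
tool_rot: [3.119, -0.355, -0.0]
contact_force: [0.8, -0.1, -0.4]
opening: 0.0422
```

```bash
python3 st.py; python3 - <<'E'
from h import *
s=img("scene","s26");t=img("top","t26")
crop(t,220,130,290,190,9,"t26c")
A=np.array([.696,.0628])
# tab triangulated
def cg(i,roi):
    x0,y0,x1,y1=roi;c=i["color"][y0:y1,x0:x1].astype(float);w=np.clip(np.minimum(c[...,1]-c[...,0],c[...,1]-c[...,2])-20,0,None);ys,xs=np.mgrid[y0:y1,x0:x1];return ((w*xs).sum()/w.sum(),(w*ys).sum()/w.sum())
a=cg(t,(225,130,280,185));b=cg(s,(220,230,285,290));P,e=tri(t,a,s,b);d=P[:2]-A;print("tab",P.round(4),e,np.degrees(np.arctan2(d[1],d[0])))
# pointer: white line on knob top z~.176
for n,i,r,th in (("top",t,(225,130,280,185),110),("scene",s,(220,230,285,290),150)):
    x0,y0,x1,y1=r;cc=i["color"][y0:y1,x0:x1].astype(int);q=np.argwhere(cc.min(2)>th)[:,::-1]+[x0,y0]
    W=np.array([onz(i,u,.176) for u in q])[:,:2];k=np.hypot(*(W-A).T)<.03;W=W[k]
    vx,vy=cv2.fitLine(W.astype(np.float32),cv2.DIST_L2,0,.01,.01).ravel()[:2];m=W.mean(0)-A
    print(n,k.sum(),W.mean(0).round(4),"centroid ang",np.degrees(np.arctan2(m[1],m[0])).round(1),"line",np.degrees(np.arctan2(vy,vx)).round(1))
E
```

```text
p [ 0.4488 -0.2696  0.3032] open 0.0422 t 48.5 F [ 0.8 -0.1 -0.4] T [-0.05  0.04 -0.03]
yaw -102.99 q [-0.68 -0.23  1.76 -0.    1.61  1.12]
tab [0.7374 0.0521 0.1422] 0.00024790545700555794 -14.539602677419397
top 31 [0.7127 0.0615] centroid ang -4.4 line -11.1
scene 19 [0.7044 0.054 ] centroid ang -46.5 line 24.1
```

View pics/t26c.png

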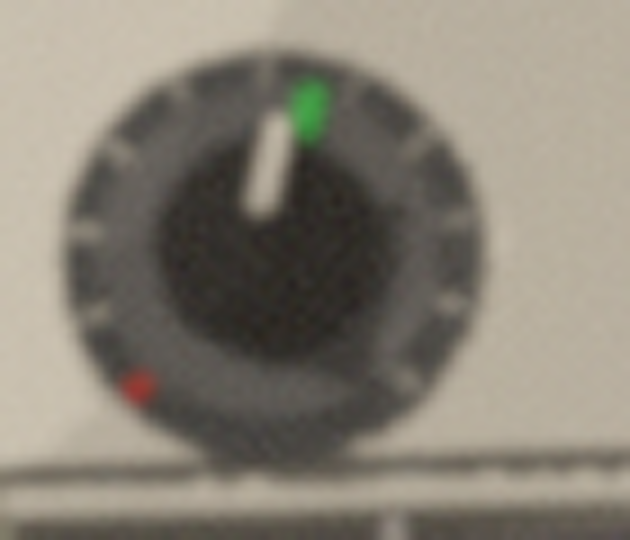

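View pics/s26.png

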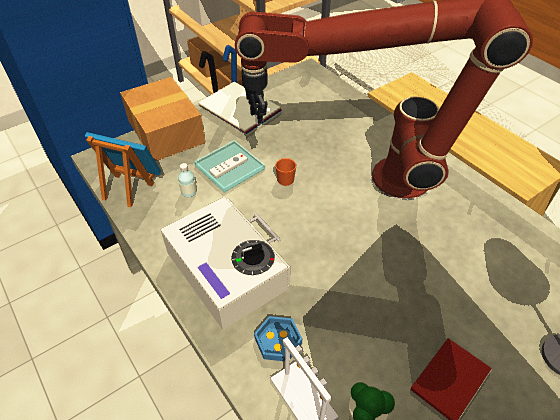

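```bash
python3 - <<'E'
from h import *
s=img("scene");t=img("top")
def cg(i,roi,ch):
    x0,y0,x1,y1=roi;c=i["color"][y0:y1,x0:x1].astype(float);o=[k for k in range(3) if k!=ch]
    w=np.clip(np.minimum(c[...,ch]-c[...,o[0]],c[...,ch]-c[...,o[1]])-20,0,None);ys,xs=np.mgrid[y0:y1,x0:x1];return ((w*xs).sum()/w.sum(),(w*ys).sum()/w.sum())
for n,i,r,th in (("top",t,(222,132,280,182),150),("scene",s,(222,235,285,285),150)):
    x0,y0,x1,y1=r;g=cv2.resize(i["color"][y0:y1,x0:x1],None,fx=8,fy=8,interpolation=cv2.INTER_CUBIC).min(2)
    m=(g<th).astype(np.uint8);m=cv2.morphologyEx(m,cv2.MORPH_OPEN,cv2.getStructuringElement(cv2.MORPH_ELLIPSE,(41,41)))
    cs=max(cv2.findContours(m,cv2.RETR_EXTERNAL,cv2.CHAIN_APPROX_NONE)[0],key=cv2.contourArea)
    h=cv2.convexHull(cs)[:,0]/8.-.5+.0625+[x0,y0]
    for z in (.130,.134):
        W=np.array([onz(i,u,z)[:2] for u in h],np.float32);(cx,cy),ax,_=cv2.fitEllipse(W)
        C=np.array([cx,cy]);
        g_=onz(i,cg(i,r,1),z+.010)[:2]-C;g2=onz(i,cg(i,r,1),.142)[:2]-C;rd=onz(i,cg(i,r,2),z)[:2]-C
        A=lambda v:(np.degrees(np.arctan2(v[1],v[0])).round(1),np.hypot(*v).round(4))
        print(n,z,"C",C.round(4),"axes",np.round(ax,4),"green@142",A(g2),"red",A(rd))
E
```

```text
top 0.13 C [0.6826 0.055 ] axes [0.1319 0.1671] green@142 (np.float64(-3.0), np.float64(0.0548)) red (np.float64(115.7), np.float64(0.0542))
top 0.134 C [0.6816 0.0548] axes [0.1315 0.1666] green@142 (np.float64(-2.7), np.float64(0.0558)) red (np.float64(115.7), np.float64(0.054))
scene 0.13 C [0.6943 0.0599] axes [0.1254 0.1268] green@142 (np.float64(-10.6), np.float64(0.0439)) red (np.float64(135.5), np.float64(0.0543))
scene 0.134 C [0.6958 0.0624] axes [0.125  0.1263] green@142 (np.float64(-14.3), np.float64(0.043)) red (np.float64(135.5), np.float64(0.0541))
```

```bash
python3 - <<'E'
from h import *
s=img("scene");t=img("top")
tk={0:(139,388),1:(97,312),2:(87,230),3:(120,153),4:(180,95),5:(267,68),6:(355,90),7:(415,143),8:(457,218),9:(452,303),10:(405,378)}
px=lambda p:(220+p[0]/9,130+p[1]/9)
for zr in (.131,.135):
    W=np.array([onz(t,px(tk[k]),zr)[:2] for k in tk]);a=np.radians(135.46-27*np.array(list(tk)))
    # fit W = C + r*R(e)*(cos a, sin a)
    M=np.zeros((22,4));b=W.ravel()
    M[0::2]=np.c_[np.ones(11),np.zeros(11),np.cos(a),-np.sin(a)];M[1::2]=np.c_[np.zeros(11),np.ones(11),np.sin(a),np.cos(a)]
    x,res,_,_=np.linalg.lstsq(M,b,rcond=None);C=x[:2];e=np.degrees(np.arctan2(x[3],x[2]))
    print("z",zr,"C",C.round(4),"r",np.hypot(x[2],x[3]).round(4),"rot err deg",e.round(2),"rms mm",1e3*np.sqrt(res/22))
    for nm,p,z in (("tab ctr",(311,111),zr+.008),("tab ctr+6",(311,111),zr+.006),("tab top",(317,80),zr+.008),("tab bottom",(309,142),zr+.008),("ptr in",(260,213),zr+.044),("ptr out",(278,115),zr+.044)):
        v=onz(t,px(p),z)[:2]-C;print("  ",nm,np.degrees(np.arctan2(v[1],v[0])).round(1)-e.round(1),np.hypot(*v).round(4))
    v=onz(t,px((278,115)),zr+.044)[:2]-onz(t,px((260,213)),zr+.044)[:2];print("  ptr dir",np.degrees(np.arctan2(v[1],v[0])).round(1)-e.round(1))
    v=onz(t,px((317,80)),zr)[:2]-onz(t,px((309,142)),zr)[:2];print("  tab dir",np.degrees(np.arctan2(v[1],v[0])).round(1)-e.round(1))
E
```

```text
z 0.131 C [0.6966 0.0634] r 0.0544 rot err deg -0.14 rms mm [0.63013412]
   tab ctr -17.599999999999998 0.0419
   tab ctr+6 -17.2 0.0424
   tab top -16.5 0.0513
   tab bottom -21.4 0.0329
   ptr in -118.0 0.0001
   ptr out -11.1 0.0288
  ptr dir -10.8
  tab dir -7.9
z 0.135 C [0.6956 0.0632] r 0.0542 rot err deg -0.14 rms mm [0.62820354]
   tab ctr -17.7 0.0418
   tab ctr+6 -17.299999999999997 0.0423
   tab top -16.5 0.0511
   tab bottom -21.4 0.0328
   ptr in -128.4 0.0002
   ptr out -11.1 0.0287
  ptr dir -10.8
  tab dir -7.9
```

```bash
cat > dial.py <<'E'
from h import *
t=img("top")
tk={0:(139,388),1:(97,312),2:(87,230),3:(120,153),4:(180,95),5:(267,68),6:(355,90),7:(415,143),8:(457,218),9:(452,303),10:(405,378)}
px=lambda p:np.array((220+(p[0]+.5)/9-.5,130+(p[1]+.5)/9-.5))
G=t["color"].astype(float);g=G.mean(2)
# refine ticks by weighted brightness in 5x5
zr=.132;W=[]
for k in tk:
    u=px(tk[k])
    if k==0: w0=np.minimum(G[...,2]-G[...,1],G[...,2]-G[...,0])
    else: w0=g
    c=np.round(u).astype(int);b=w0[c[1]-2:c[1]+3,c[0]-2:c[0]+3];w=np.clip(b-np.percentile(b,60),0,None);ys,xs=np.mgrid[c[1]-2:c[1]+3,c[0]-2:c[0]+3]
    W.append(onz(t,((w*xs).sum()/w.sum(),(w*ys).sum()/w.sum()),zr)[:2])
W=np.array(W);a=np.radians(135.46-27*np.arange(11))
M=np.zeros((22,4))
M[0::2]=np.c_[np.ones(11),np.zeros(11),np.cos(a),-np.sin(a)];M[1::2]=np.c_[np.zeros(11),np.ones(11),np.sin(a),np.cos(a)]
x,res,_,_=np.linalg.lstsq(M,W.ravel(),rcond=None);C=x[:2];e=np.degrees(np.arctan2(x[3],x[2]))
print("C",C.round(4),"r",np.hypot(x[2],x[3]).round(4),"e",e.round(2),"rms",1e3*np.sqrt(res/22))
ang=lambda v:round(np.degrees(np.arctan2(v[1],v[0]))-e,1)
w=np.clip(np.minimum(G[...,1]-G[...,0],G[...,1]-G[...,2])-12,0,None);w[:,:225]=0;w[:,280:]=0;w[:130]=0;w[180:]=0
ys,xs=np.mgrid[:420,:560];u=((w*xs).sum()/w.sum(),(w*ys).sum()/w.sum());v=onz(t,u,.140)[:2]-C;print("tab",np.round(u,2),ang(v),np.hypot(*v).round(4))
# pointer: bright, within knob radius
m=(g>90)&(np.abs(G[...,1]-G[...,2])<15)&(xs>225)&(xs<280)&(ys>130)&(ys<180)
pts=np.array([(X,Y) for X,Y in zip(xs[m],ys[m]) if np.hypot(*(onz(t,(X,Y),.176)[:2]-C))<.031 and w[Y,X]==0])
P=np.array([onz(t,p,.176)[:2]-C for p in pts]);wt=np.array([g[y,x_]-85 for x_,y in pts])
r=np.hypot(*P.T)
mu=(P*wt[:,None]).sum(0)/wt.sum();ev=np.linalg.eigh(np.cov(P.T,aweights=wt))[1][:,1];ev*=np.sign(ev@mu)
print("ptr n",len(P),"centroid ang",ang(mu),np.hypot(*mu).round(4),"axis",ang(ev), "outer",ang((P*wt[:,None])[r>.018].sum(0)))
E
python3 dial.py
```

```text
C [0.698  0.0643] r 0.0583 e -0.15 rms [1.18940968]
tab [253.92 141.69] -16.6 0.0418
ptr n 64 centroid ang -7.3 0.015 axis -13.0 outer -5.7
```

```bash
cat > dial2.py <<'E'
from h import *
import sys
s=img("scene");t=img("top")
tt={0:(139,388),1:(97,312),2:(87,230),3:(120,153),4:(180,95),5:(267,68),6:(355,90),7:(415,143),8:(457,218),9:(452,303),10:(405,378)}
ts={0:(433,295),1:(412,335),2:(370,368),3:(316,378),4:(263,367),5:(221,338),6:(200,297),7:(213,253),8:(241,216),9:(288,191),10:(340,188)}
pt=lambda p:np.array((220+(p[0]+.5)/9-.5,130+(p[1]+.5)/9-.5))
ps=lambda p:np.array((200+(p[0]+.5)/6-.5,210+(p[1]+.5)/6-.5))
def fit(i,px,tk,zr):
    W=np.array([onz(i,px(tk[k]),zr)[:2] for k in tk]);a=np.radians(135.46-27*np.arange(11));M=np.zeros((22,4))
    M[0::2]=np.c_[np.ones(11),np.zeros(11),np.cos(a),-np.sin(a)];M[1::2]=np.c_[np.zeros(11),np.ones(11),np.sin(a),np.cos(a)]
    x,res,_,_=np.linalg.lstsq(M,W.ravel(),rcond=None);return x[:2],np.degrees(np.arctan2(x[3],x[2])),np.hypot(x[2],x[3]),1e3*np.sqrt(res[0]/22)
def cg(i,r):
    x0,y0,x1,y1=r;c=i["color"][y0:y1,x0:x1].astype(float);w=np.clip(np.minimum(c[...,1]-c[...,0],c[...,1]-c[...,2])-20,0,None);ys,xs=np.mgrid[y0:y1,x0:x1];return ((w*xs).sum()/w.sum(),(w*ys).sum()/w.sum())
zr=.132
for n,i,px,tk,roi in (("top",t,pt,tt,(225,130,280,180)),("scene",s,ps,ts,(222,235,285,285))):
    C,e,r,rms=fit(i,px,tk,zr);print(n,C.round(4),round(e,2),r.round(4),round(rms,2))
    g=cg(i,roi)
    for h in (.004,.006,.008,.010):
        v=onz(i,g,zr+h)[:2]-C;print("  tab h",h,np.degrees(np.arctan2(v[1],v[0])).round(1)-round(e,1),np.hypot(*v).round(4))
    np_=eval(sys.argv[1] if n=="top" else sys.argv[2])
    for p,z in np_:
        v=onz(i,px(p),z)[:2]-C;print("  ptr",p,z,np.degrees(np.arctan2(v[1],v[0])).round(1)-round(e,1),np.hypot(*v).round(4))
E
python3 dial2.py "[((260,213),.176),((278,115),.176)]" "[((256,243),.176),((311,228),.176),((258,289),.146)]"
python3 - <<'E'
import cv2
i=cv2.imread("pics/s25.png");cv2.imwrite("pics/s25d.png",cv2.resize(i[235:280,225:280],None,fx=12,fy=12,interpolation=cv2.INTER_NEAREST))
E
```

```text
top [0.6976 0.0645] -0.14 0.0544 0.63
  tab h 0.004 -16.0 0.0432
  tab h 0.006 -16.299999999999997 0.0427
  tab h 0.008 -16.7 0.0422
  tab h 0.01 -17.099999999999998 0.0416
  ptr (260, 213) 0.176 -125.2 0.0002
  ptr (278, 115) 0.176 -11.200000000000001 0.0288
scene [0.6943 0.0608] -0.11 0.056 0.67
  tab h 0.004 -17.4 0.0431
  tab h 0.006 -15.5 0.0434
  tab h 0.008 -13.6 0.0437
  tab h 0.01 -11.700000000000001 0.0441
  ptr (256, 243) 0.176 -13.9 0.029
  ptr (311, 228) 0.176 17.1 0.0027
  ptr (258, 289) 0.146 -7.1000000000000005 0.0316
```

View pics/s25d.png

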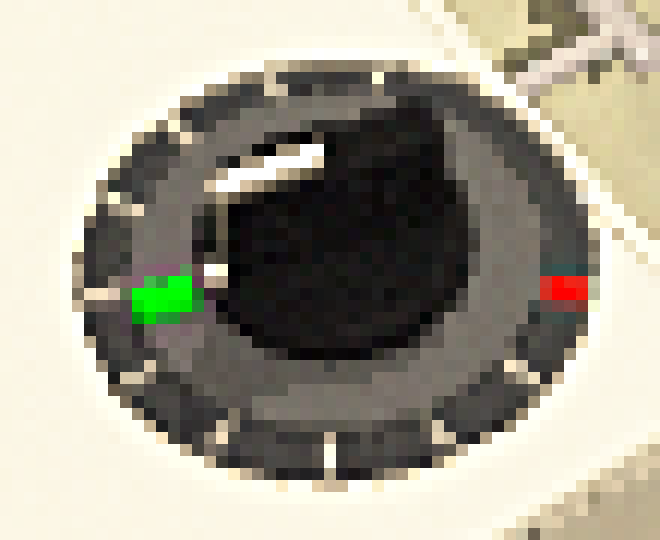

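Combining both views, the tab is at −16.1° and the pointer at about −12.7°. That's within tolerance (±6°) but short by about 3.4°, so I'll regrip and add that much.

```bash
python3 - <<'E'
from h import *
move([.6958,.0628,.29],down(np.radians(-103)))
E
```

```text
row [ 1.649e+01 -3.793e+01  1.060e+00  1.000e-02  5.000e-02  2.000e-02]
```

apply_moves:
  rows:
    - [2, -4, 0, 0, 0, 0]
    - [4, -8.5, 0, 0, 0, 0]
    - [6, -13, 0, 0, 0, 0]
    - [8, -17.5, 0, 0, 0, 0]
    - [10, -22, 0, 0, 0, 0]
    - [12, -26.5, 0, 0, 0, 0]
    - [14, -31, 0, 0, 0, 0]
    - [16, -35.5, 0.5, 0, 0, 0]
    - [16.5, -37.9, 1, 0, 0, 0]
    - [16.5, -37.9, 1, 0, 0, 0]
    - [16.5, -37.9, 1, 0, 0, 0]
  grip: 0.3

```text
t: 50.05
tool_pos: [0.6958, 0.0629, 0.2897]
tool_rot: [3.121, -0.351, -0.009]
contact_force: [-0.5, 0.3, 0.0]
opening: 0.06
```

```bash
python3 st.py; python3 - <<'E'
from h import *
move([.6958,.0628,.150],down(np.radians(-102.8)))
E
```

```text
p [0.6958 0.0629 0.2897] open 0.06 t 50.05 F [-0.5  0.3  0. ] T [ 0.06  0.01 -0.02]
yaw -102.83 q [-0.02  0.2   1.36 -0.    1.59  1.78]
row [ 8.000e-02 -1.000e-02  1.397e+01  2.000e-02  6.000e-02 -1.000e-02]
```

apply_moves:
  rows:
    - [0, 0, 4, 0, 0, 0]
    - [0, 0, 8, 0, 0, 0]
    - [0, 0, 11, 0, 0, 0]
    - [0.1, 0, 13, 0, 0, 0]
    - [0.1, 0, 13.9, 0, 0, 0]
    - [0.1, 0, 13.9, 0, 0, 0]
    - [0.1, 0, 13.9, 0, 0, 0]

```text
t: 50.75
tool_pos: [0.6968, 0.062, 0.1525]
tool_rot: [3.121, -0.352, -0.005]
contact_force: [0.1, -0.4, 0.5]
opening: 0.0597
```

apply_moves:
  rows:
    - [0, 0, 0, 0, 0, 0]
    - [0, 0, 0, 0, 0, 0]
    - [0, 0, 0, 0, 0, 0]
    - [0, 0, 0, 0, 0, 0]
    - [0, 0, 0, 0, 0, 0]
    - [0, 0, 0, 0, 0, 0]
    - [0, 0, 0, 0, 0, 0]
    - [0, 0, 0, 0, 0, 0]
  grip: 1
  squeeze: 25

```text
t: 51.55
tool_pos: [0.6974, 0.0623, 0.1539]
tool_rot: [-3.122, 0.352, 0.002]
contact_force: [-0.7, 2.0, 5.4]
opening: 0.0132
```

apply_moves:
  rows:
    - [0, 0, 0, 0, 0, 0.4]
    - [0, 0, 0, 0, 0, 0.7]
    - [0, 0, 0, 0, 0, 0.7]
    - [0, 0, 0, 0, 0, 0.7]

```text
t: 51.95
tool_pos: [0.6974, 0.0622, 0.1539]
tool_rot: [3.11, -0.447, -0.002]
contact_force: [-1.4, 1.4, 3.8]
opening: 0.0135
```

```bash
python3 st.py
```

```text
p [0.6974 0.0622 0.1539] open 0.0135 t 51.95 F [-1.4  1.4  3.8] T [ 0.01  0.1  -0.07]
yaw -106.35 q [-0.02  0.28  1.49  0.    1.37  1.84]
```

apply_moves:
  rows:
    - [0, 0, 0, 0, 0, 0]
    - [0, 0, 0, 0, 0, 0]
    - [0, 0, 0, 0, 0, 0]
    - [0, 0, 0, 0, 0, 0]
  grip: 0.5

```text
t: 52.35
tool_pos: [0.6972, 0.0622, 0.1535]
tool_rot: [3.109, -0.447, -0.003]
contact_force: [0.2, -0.1, 1.0]
opening: 0.0429
```

apply_moves:
  rows:
    - [0, 0, -3, 0, 0, 0]
    - [0, 0, -6, 0, 0, 0]
    - [0, 0, -10, 0, 0, 0]
    - [0, 0, -13, 0, 0, 0]
    - [-2, 4, -15, 0, 0, 0]
    - [-4, 8.5, -15, 0, 0, 0]
    - [-6, 13, -15, 0, 0, 0]
    - [-8, 17.5, -15, 0, 0, 0]
    - [-10, 22, -15, 0, 0, 0]
    - [-12, 26, -15, 0, 0, 0]
    - [-14, 30, -15, 0, 0, 0]
    - [-16, 34, -15, 0, 0, 0]
    - [-16, 34, -15, 0, 0, 0]
    - [-16, 34, -15, 0, 0, 0]
    - [-16, 34, -15, 0, 0, 0]

```text
t: 53.85
tool_pos: [0.4487, -0.2185, 0.304]
tool_rot: [-3.11, 0.445, 0.003]
contact_force: [-0.3, 0.5, 0.6]
opening: 0.0426
```

```bash
python3 st.py; python3 - <<'E'
from h import *
s=img("scene","s27");t=img("top","t27")
crop(s,200,210,300,310,6,"s27c");crop(t,220,130,290,190,9,"t27c")
E
```

```text
p [ 0.4487 -0.2185  0.304 ] open 0.0426 t 53.85 F [-0.3  0.5  0.6] T [-0.   -0.08 -0.01]
yaw -106.3 q [-0.6  -0.29  1.8  -0.    1.62  1.25]
```

View pics/t27c.png

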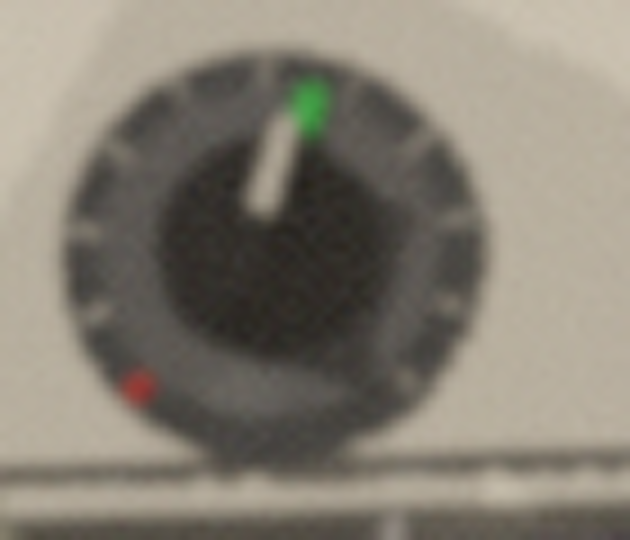

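View pics/s27c.png

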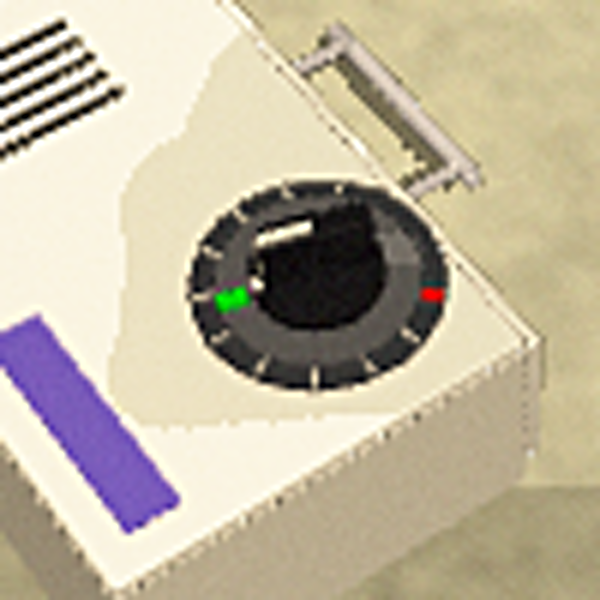

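View pics/s27.png

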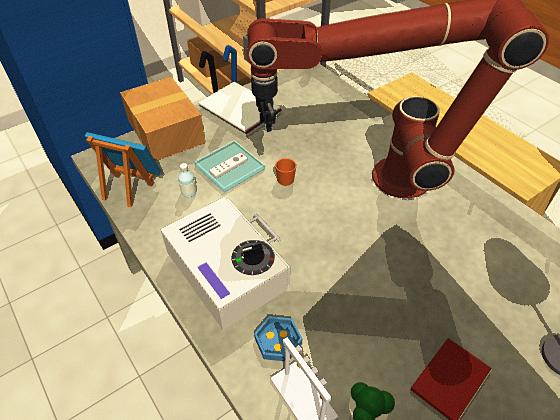

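```bash
python3 dial2.py "[((262,213),.176),((286,112),.176)]" "[((256,240),.176),((312,227),.176)]" | grep -v "h 0.01"
```

```text
top [0.6976 0.0645] -0.14 0.0544 0.63
  tab h 0.004 -16.0 0.0442
  tab h 0.006 -16.4 0.0437
  tab h 0.008 -16.799999999999997 0.0431
  ptr (262, 213) 0.176 -99.7 0.0007
  ptr (286, 112) 0.176 -15.1 0.0301
scene [0.6943 0.0608] -0.11 0.056 0.67
  tab h 0.004 -17.4 0.0431
  tab h 0.006 -15.5 0.0433
  tab h 0.008 -13.6 0.0437
  ptr (256, 240) 0.176 -17.299999999999997 0.0285
  ptr (312, 227) 0.176 17.200000000000003 0.002
```

The pointer is at −15° to −17° and the tab at about −16°, so they agree within about 1°. The drawer is shut, the remote is in the tray and the arm is clear. Handing in.

```bash
python3 -c "
from station import ctrl
print(ctrl.finish_job())"
```

```text
the job is handed in; nothing more can be done
None
```

I carried out the whole job in order and handed it in at about 54 s of the 210 s. No verdict was reported.

**What I did:** I turned the dial back to its stop at the red tick, then pulled the drawer out 170 mm. The remote went into the glass tray. The spectacle case and the car key fob went flat and side by side onto the drawer floor. I then pushed the drawer shut and turned the dial to the green tab. The phone and gate opener weren't there; a contrast-boosted look at the left of the ledge showed no other pocket items.

**Last checks:**
- **Drawer:** the handle came back to the same position as at the start (x = 0.5876 m), so it is shut.
- **Remote:** it lies flat in the tray in the scene view.
- **Case and fob:** both lay flat and apart just before I shut the drawer. I could not see them afterwards, but pushed slowly.
- **Pointer:** it reads −15.1° from the top view, −17.3° from the scene view and about −16.2° from the jaw angle. The tab is at about −16°.
- **Forces:** the delicate items and the remote were gripped at 22 N, and the wrist force readings I saw stayed under 15 N.
- **Other objects:** the dish, bottle, cup and tray look unmoved in the last scene picture, though I didn't measure them again.

**What disagreed:**
- The remote lay along the drawer's x, not across it as the text said.
- My first dial setting was about 3° short of the tab, so I regripped and corrected it.
- The two views differ by 2–3 mm on the dial's centre, so the pointer angles are good to about 2° (the limit is 6°).
- After setting the dial I first moved the arm out to the wrong side. It touched nothing.

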